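# Gauge a wooden bench dog and hang it in the rack

## Task

Pick up the wooden bench dog lying on the bench, lay it in the sloping stand with its foot at the lower end and let go, then take it afresh by its head so that it hangs upright. Holding it upright with its foot low between the steel cheeks, push its shank right through the wide gauge gate from the robot's side to the far side, then bring it to the robot's side of the narrow gate and push gently and briefly into the mouth so that it is stopped there. Finally hang it upright by its head in the free slot of the rack and let go, leaving the other dog, mallet, jar and brush alone.

Things in the scene. Friction and masses are not known exactly. Their poses are not given: they have to be found in the camera images.
- dog: Loose brown wooden bench dog to work on, 0.10-0.17 kg, 180 mm long: round shank 26 mm thick, 140 long; at its end a flat head 40 long, 52 wide, 26 thick. Origin on the axis, 90 mm from the foot end, 50 below the head's underside. x: foot to head, y: head width, z: head thickness. Starts lying flat, z up, axis 13 mm over the bench, head to the robot's left (within 0.4 rad).
- dog_foot (a point): Centre of the end face of the dog's foot (the free end of its shank), 90 mm from its origin towards the dog's -x.
- dog_head (a point): Centre of the dog's flat head, 70 mm from its origin towards the dog's +x, 20 mm from the top end.
- stand: Fixed plywood stand, base 200 x 100 mm; two white V saddles carry the shank sloping at 45 degrees, and a stop at the low end. Origin: centre of the base's underside; x level, pointing uphill (robot's left, within 0.25 rad); z up. The seated dog's axis runs along (0.707, 0, 0.707) of the stand, head at the top. Friction may hold it short of the stop, which is fine up to 20 mm.
- stand_stop (a point): Where the seated dog's foot centre lies when it touches the stop, 55 mm over the bench. The saddles (14 mm long, 90 degree V, 40 mm wide at the lips) are centred 25 and 125 mm up the slope from here: the shank between them and the whole head are free to grip; a board lies 45 mm beneath the axis.
- stand_seat (a point): Where the seated dog's origin lies when its foot touches the stop, 119 mm above the bench.
- gate_go: Fixed steel gate with the WIDE gap, 32 mm: two upright cheeks, tops 68 mm over the bench, each 20 mm thick and 44 mm long along the passage, ends half-round, on a base 44 x 92 x 8 mm. Origin: underside of the base, midway in the gap; x along the passage, away from the robot (within 0.25 rad); z up. The two gates may change places.
- gate_nogo: Fixed steel gate like the other, but with the NARROW gap, 20 mm, too small for the shank. Same frame. Pushed along x, the upright shank stops with its axis 23 mm before the gate's origin. Rigid: about 5 N is enough, 40 N is too much.
- rack: Fixed wooden hanging rack 220 mm wide, 100 deep; top board 15 thick, upper face 175 mm over the bench. Two slots 34 mm wide, 70 deep, open towards the robot, at y = -52 mm (free) and +52 (taken). Origin: centre of its footprint; x away from the robot (within 0.2 rad), y left, z up. Front edge x = -50 mm. A dog hangs with its head's width along y, its head's underside on the board.
- rack_slot (a point): Centre of the place for the shank in the free slot (robot's right), on the board's upper face, 45 mm in from the front edge.
- dog2: Another dog of the same shape, hanging in the rack's left slot, its head 40 mm high above the board. Leave alone.
- mallet: Wooden joiner's mallet lying at the far right: head 130 x 75 x 65 mm, handle 200 mm. Origin on the bench under the joint of head and handle. Leave alone.
- jar: Jar 64 mm in diameter, 75 mm tall, beyond the work. Origin: centre of its underside. Leave alone.
- brush: Flat paint brush, about 200 mm long, lying at the far left. Leave alone.
Not all that is in view belongs to the job. What is shaped like the gate_go but yellow is not meant.

How it is judged:
By the outcome, as a careful person would: the job done as asked, in the order asked, and still so for the second after the job is handed in, with the robot touching nothing.
It also fails if it takes over 72 s, if anything falls off the work surface, if the arm or the gripper's body presses on something with over 40 N, if the wrist force passes 120 N, or if a joint passes its speed limit or range.

## Robot

A 7-joint arm with a two-finger parallel gripper is mounted at the origin on the work surface. World frame = base frame: x ahead of the robot, y to its left, z up, the work surface at z = 0. Lengths are in m, angles in rad, forces in N, time in s.
With the tool pointing down it reaches from about 0.4 to 0.85 m from the base axis. Payload 6.9 kg.
Tool frame: the origin (TCP) lies on the mounting face of the last link; the fingertips stand 173 mm ahead of it and the grasp point (between the pads) lies 155 mm ahead of it; z points along the fingers, y is the line along which they close (so a half turn about z gives the same grasp; the last joint's range is limited). The gripper opens to 85 mm and grips with 20 to 120 N. Pads are 22 mm wide; open, the fingers measure 114 mm over their backs; the gripper's body (76 mm by 85 mm) begins 54 mm behind the grasp point. The pads swing forward as they close: fully open they stand 13 mm farther back than shut.
Start: joints at [-1.052, 0.507, -0.238, 1.5, 0.126, 1.149, -0.155], TCP at [0.251, 0.572, 0.405] pointing down, gripper open.
Joint ranges: [-3.08, 3.08], [-0.24, 2.05], [-1.43, 1.35], [0, 2.5], [-1.52, 4.66], [0.17, 1.96], [-2.89, 2.89]. Speed limits (rad/s): [2.39, 2.39, 3.14, 3.14, 3.14, 3.14, 3.14].

## Interface

Orientations are given as a rotation vector (axis times angle).
In Python, from cell import manip gives the robot as it stands.
- The arm moves only by the tool carry_out, never from a script. Its argument "series" is a list of rows, each an object of numbers: "x", "y", "z": the shift along the tool's x, y, z in mm; "rx", "ry", "rz": the turn, a rotation vector about the tool's x, y, z in degrees. A call has 1 to 20 rows; each row is the pose to reach, as a shift and turn from the pose commanded when the call began, along the tool's axes at that moment; what a row does not reach only later rows make up. A row lasts 1/12 s, in which the tool goes at most 41.7 mm and 7.16 degrees, less where a joint would pass 70% of its speed; a pose out of reach is approached as far as the arm can. A call with a gripper value outside its range is refused whole. "grip" is the gripper command: -1 is fully open, 1 is shut, values between are in proportion, set as the call begins (left out, the last holds). The fingers move at their own pace and stop on an object; "grip_force" is the grip in N (left out, the last holds). Time passes only in rows, so rows that repeat a pose let the fingers close. It gives the time, the measured TCP pose, the force, the opening and the grip force at its end, in the units of the state.
- manip.read_state(): the state, without advancing time (a new reading comes with each control period).
- manip.snapshot(name): name is "scene" or "side" or "wrist"; returns (picture, depth): 420x560x3 uint8, red, green, blue; 420x560 float32, m along the optical axis (not along the pixel's ray), 0 where there is no reading.
- manip.get_calibration(name): a dict with "fx", "fy", "cx", "cy" (pixels), "D" ([k1, k2, p1, p2, k3] as OpenCV has them; the pictures are not rectified), "cam_to_world" (4x4, takes a point from camera to world coordinates). Camera axes: x right, y down, z forward; pixel columns grow to the right and rows downward; lengths in m; the calibration is good to about 2 mm. A picture is of the moment at which its call begins: read the wrist's pose just before it. get_calibration takes no time and is no camera call; for the wrist camera it gives the pose at the moment of the call.
- manip.hand_in(): hands the job in; it is judged then, once.
The state is a dict: "time_s": time; "qpos": joint angles; "joint_vel": joint speeds; "tau": joint torques, N m; "position": TCP position; "orientation": TCP orientation; "force": force on the tool from outside, world axes, zero at the start; "torque": the same for the moment, N m; "grip_width": opening from 0.0 (shut) to 1.0 (fully open); "gripper_force": force on a finger pad.
Only numpy, scipy, OpenCV 4.12 (cv2) and the standard library are available. Lean on these libraries where they do the work, as an engineer would, in place of code of your own. Each camera call takes 0.05 s, during which the arm holds its last target. There are 200 camera calls.

## Working session

There is one attempt and no reset: what is moved stays moved. The work goes in short steps, Python scripts to look and compute and a tool call to move; the robot and the scene stay as the last step left them, time stands still between calls to the robot, and variables do not carry over. Pictures are saved under pics/ and viewed, at most 10 in all, crops included, and the job is handed in when it is done.

Besides the shell and the picture viewer there is one more tool, called after "Emit:" as a command line: name --argument value ..., lists and objects as JSON in quotes. carry_out: Moves the arm, as the interface text tells. Its arguments: {"type":"object","properties":{"series":{"type":"array"},"grip":{"type":"number"},"grip_force":{"type":"number"}},"required":["series"]}

```bash
ls; mkdir -p pics
cat > h.py <<'E'
import numpy as np, cv2
from cell import manip
from scipy.spatial.transform import Rotation as R
def snap(n,f=None):
    c=manip.get_calibration(n); p,d=manip.snapshot(n)
    if f: cv2.imwrite('pics/'+f,p[:,:,::-1])
    return p,d,c
def cloud(d,c):
    h,w=d.shape; u,v=np.meshgrid(np.arange(w),np.arange(h))
    K=np.array([[c['fx'],0,c['cx']],[0,c['fy'],c['cy']],[0,0,1.]])
    n=cv2.undistortPoints(np.stack([u,v],-1).reshape(-1,1,2).astype(np.float64),K,np.array(c['D'],float)).reshape(h,w,2)
    P=np.concatenate([n*d[...,None],d[...,None]],-1); T=np.array(c['cam_to_world'])
    W=P@T[:3,:3].T+T[:3,3]; W[d<=0]=np.nan
    return W
def st():
    s=manip.read_state(); print(s['time_s'],np.round(s['position'],4),np.round(s['orientation'],4),'F',np.round(s['force'],1),'g',s['grip_width'],s['gripper_force']); print(np.round(s['qpos'],3)); return s
E
python3 - <<'E'
from h import *
s=st(); print(np.round(R.from_rotvec(s['orientation']).as_matrix(),3))
for n in ['scene','side']:
    p,d,c=snap(n,n+'0.png'); np.savez(n+'0.npz',p=p,d=d,**{k:np.array(v) for k,v in c.items()})
    print(n,np.round(c['cam_to_world'],3),c['fx'],(d>0).mean())
a=cv2.imread('pics/scene0.png');b=cv2.imread('pics/side0.png')
E
```

```text
pics
0.0 [0.2513 0.572  0.4038] [-6.4530e-01 -3.0743e+00  2.8000e-03] F [0.4 0.6 0.8] g 1.00018162158222 0.0
[-1.052  0.508 -0.237  1.501  0.126  1.149 -0.155]
[[-0.916  0.402 -0.001]
 [ 0.402  0.916 -0.002]
 [-0.    -0.002 -1.   ]]
scene [[-9.000e-03  6.800e-01 -7.330e-01  1.264e+00]
 [ 1.000e+00  5.000e-03 -8.000e-03  6.900e-02]
 [-1.000e-03 -7.330e-01 -6.800e-01  8.060e-01]
 [ 0.000e+00  0.000e+00  0.000e+00  1.000e+00]] 397.99105236933013 0.9959353741496598
side [[ 0.554 -0.539  0.635 -0.548]
 [-0.832 -0.362  0.42  -0.657]
 [ 0.003 -0.761 -0.649  1.248]
 [ 0.     0.     0.     1.   ]] 537.2483884036176 0.9937712585034013
```

View pics/scene0.png

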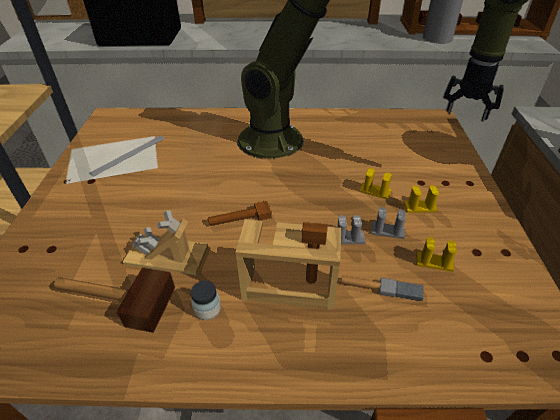

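View pics/side0.png

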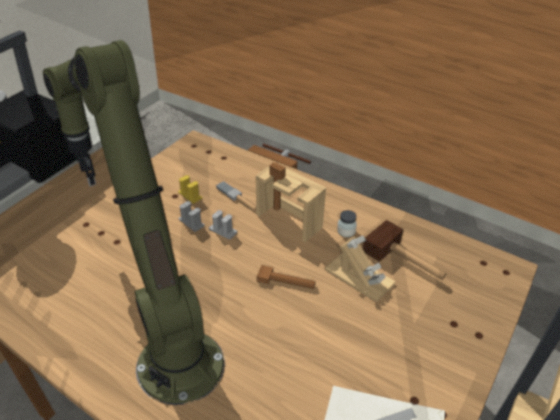

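The scene view looks back at the robot (image right = +y). It shows the dog at (240,215), stand (165,250), rack (290,255) with dog2 at (315,240), grey gates at (350,230) and (390,222), and yellow decoys at (377,182), (423,198) and (437,253). Next step is measuring from depth clouds.

```bash
cat > m.py <<'E'
from h import *
def load(n):
    z=np.load(n+'0.npz'); return z['p'],cloud(z['d'],z)
if __name__=='__main__':
    canv=[]
    for n in ['scene','side']:
        p,W=load(n); hsv=cv2.cvtColor(p,cv2.COLOR_RGB2HSV)
        X=W.reshape(-1,3); C=p.reshape(-1,3); H=hsv.reshape(-1,3)
        ok=(X[:,0]>.3)&(X[:,0]<.85)&(X[:,1]>-.4)&(X[:,1]<.45)&(X[:,2]>-.02)&(X[:,2]<.3)
        b=ok&(X[:,2]<.006); print(n,'bench z',np.median(X[b,2]),X[b,2].std())
        # dog
        m=ok&(X[:,2]>.008)&(X[:,2]<.04)&(X[:,1]<.1)&(X[:,1]>-.25)&(X[:,0]<.62)&(X[:,0]>.3)
        Q=X[m]; print('dog?',m.sum(),Q.mean(0),Q.min(0),Q.max(0))
        # grey
        g=ok&(X[:,2]>.012)&(X[:,2]<.09)&(H[:,1]<60)&(X[:,1]>0.05)
        Q=X[g]; print('grey',g.sum(),Q.min(0),Q.max(0))
        # topdown image 1.25mm/px : cols = y from .45 to -.4 ; rows x
        im=np.zeros((440,680,3),np.uint8); o=np.argsort(X[ok][:,2]); Y=X[ok][o]; K=C[ok][o]
        r=((.85-Y[:,0])/.00125).astype(int).clip(0,439); cc=((.45-Y[:,1])/.00125).astype(int).clip(0,679)
        im[r,cc]=K; canv.append(cv2.resize(im,(560,362),interpolation=cv2.INTER_AREA)[:300])
    cv2.imwrite('pics/top.png',cv2.dilate(np.vstack(canv),np.ones((2,2)))[:,:,::-1])
E
python3 m.py
```

```text
scene bench z -0.000757216563433083 0.0017013637794490598
dog? 1403 [ 0.51102791 -0.13475676  0.01687685] [ 0.36981485 -0.24997087  0.00801453] [0.61989803 0.01841042 0.03973702]
grey 1299 [0.44331653 0.20255264 0.01212963] [0.70728356 0.39594907 0.07103688]
side bench z 0.00047580447153916516 0.0028349534601004775
dog? 1072 [ 0.47460298 -0.1079703   0.01861259] [ 0.30489861 -0.24969233  0.00800155] [0.61989683 0.099546   0.03954057]
grey 922 [0.4347218  0.18704395 0.01200735] [0.70463236 0.40073858 0.07803999]
```

View pics/top.png

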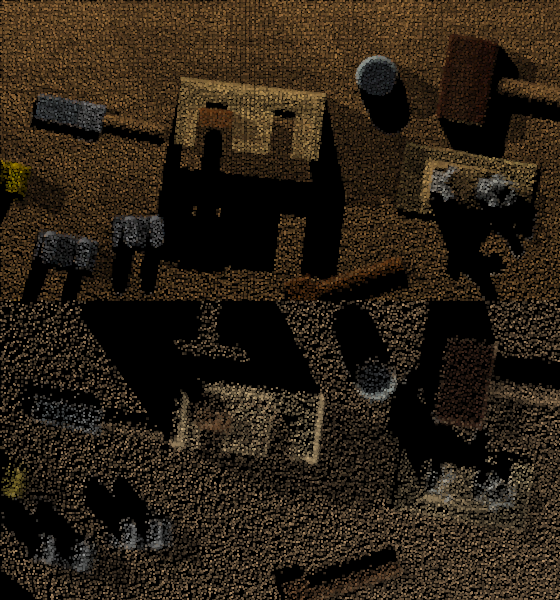

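The top-down view shows the rack, with its free right slot at about (283,125) in the upper half. It also shows the two grey gates at (65,250) and (137,232), the dog at (345,280) and the stand at (480,185). Now the fits.

```bash
cat > fit.py <<'E'
from m import *
def rect(Q):
    r=cv2.minAreaRect((Q[:,:2]*1000).astype(np.float32)); return np.round(r[0],1),np.round(r[1],1),round(r[2],1)
def comps(p,W,mask):
    n,l=cv2.connectedComponents(mask.astype(np.uint8),connectivity=8)
    return [ (l==i) for i in range(1,n) if (l==i).sum()>25]
for n in ['scene','side']:
    p,W=load(n); hsv=cv2.cvtColor(p,cv2.COLOR_RGB2HSV); x,y,z=W[...,0],W[...,1],W[...,2]
    box=(x>.38)&(x<.62)&(y>.15)&(y<.42)
    print(n,'cheek tops')
    for c in comps(p,W,box&(hsv[...,1]<90)&(z>.058)&(z<.078)):
        Q=W[c]; v,u=np.nonzero(c); print(c.sum(),u.mean().round(),v.mean().round(),Q.mean(0).round(4),rect(Q),np.median(Q[:,2]).round(4))
    print('rack')
    rb=(x>.5)&(x<.8)&(y>-.08)&(y<.25)
    for c in comps(p,W,rb&(z>.167)&(z<.183)):
        print(c.sum(),W[c].mean(0).round(4),rect(W[c]))
    print('dog2 head')
    for c in comps(p,W,rb&(z>.207)&(z<.223)): print(c.sum(),W[c].mean(0).round(4),rect(W[c]))
    print('dog')
    db=(x>.38)&(x<.58)&(y>-.2)&(y<.05)&(hsv[...,1]>120)&(z>.012)&(z<.035)
    for c in comps(p,W,db):
        Q=W[c]; l=cv2.fitLine((Q[:,:2]).astype(np.float32),cv2.DIST_HUBER,0,.01,.01).ravel(); print(c.sum(),Q.mean(0).round(4),rect(Q),l.round(4))
    print('stand base')
    sb=(x>.5)&(x<.72)&(y>-.36)&(y<-.08)
    for lo,hi in [(.006,.03),(.03,.06),(.06,.1),(.1,.2)]:
      for c in comps(p,W,sb&(z>lo)&(z<hi)):
        v,u=np.nonzero(c);print(lo,c.sum(),u.mean().round(),v.mean().round(),W[c].mean(0).round(4),rect(W[c]),p[c].mean(0).round())
E
python3 fit.py; python3 -c "
import cv2;a=cv2.imread('pics/scene0.png')[195:285,110:230];b=cv2.imread('pics/side0.png')[220:310,310:430]
cv2.imwrite('pics/stand.png',cv2.resize(cv2.hconcat([a,b]),(800,300),interpolation=cv2.INTER_CUBIC))"
```

```text
scene cheek tops
87 382.0 213.0 [0.4683 0.3239 0.0656] (array([465. , 324.5]), array([18. , 46.4]), 79.3) 0.0663
93 401.0 216.0 [0.4783 0.3753 0.0657] (array([475.4, 376.2]), array([19.5, 48.4]), 77.6) 0.0662
98 342.0 222.0 [0.5014 0.2125 0.0657] (array([499.9, 212.9]), array([47.6, 20.7]), 1.1) 0.0662
99 357.0 222.0 [0.5015 0.2523 0.0655] (array([498.5, 253. ]), array([20.2, 45.3]), 89.9) 0.0661
rack
2842 [0.6803 0.0702 0.1737] (array([669.5,  71.4]), array([220.6, 105.7]), 83.5)
dog2 head
258 [0.6733 0.1235 0.2131] (array([671.2, 123.9]), array([52. , 27.9]), 83.9)
dog
558 [ 0.4246 -0.0629  0.0218] (array([419.1, -73.7]), array([ 52.1, 182. ]), 11.3) [ 0.2898 -0.9571  0.4254 -0.0611]
stand base
0.006 1467 169.0 258.0 [ 0.587  -0.2426  0.0123] (array([ 567.8, -256.8]), array([200.2, 103.7]), 81.1) [136. 107.  63.]
0.006 72 170.0 291.0 [ 0.6957 -0.2158  0.0181] (array([ 695.6, -216. ]), array([ 4. , 47.3]), 81.1) [41. 21. 10.]
0.03 332 149.0 244.0 [ 0.5707 -0.2909  0.0471] (array([ 564.9, -288.6]), array([95.2, 63.8]), 85.0) [109. 100.  83.]
0.03 145 180.0 250.0 [ 0.5858 -0.2088  0.0
[... 2273 characters left out ...]
6.  97.]
0.03 108 377.0 278.0 [ 0.5524 -0.3162  0.0462] (array([ 557.8, -312.7]), array([38. , 43.1]), 81.7) [131. 127. 116.]
0.06 71 346.0 219.0 [ 0.7103 -0.12    0.0727] (array([ 706.5, -119.7]), array([24. , 47.3]), 3.6) [72. 74. 74.]
0.06 289 378.0 240.0 [ 0.6889 -0.2501  0.0651] (array([ 691.1, -248.1]), array([80. , 67.6]), 81.3) [79. 52. 37.]
0.06 329 355.0 257.0 [ 0.5633 -0.2294  0.079 ] (array([ 568.9, -229.6]), array([61.3, 65.5]), 72.2) [152. 130.  95.]
0.06 82 373.0 269.0 [ 0.5584 -0.2963  0.0675] (array([ 560.1, -294.6]), array([26.7, 61.9]), 80.7) [155. 151. 141.]
0.1 214 352.0 244.0 [ 0.5667 -0.2116  0.1229] (array([ 573.1, -212.2]), array([52.1, 67.1]), 83.1) [154. 143. 122.]
```

View pics/stand.png

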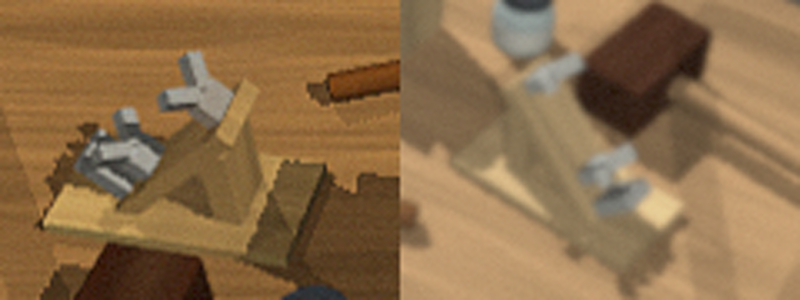

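The stand crop shows the lower saddle on the left of the scene view (low end, −y) and the upper saddle high at (200,90), so uphill is +y as described. The cheek-centre spacing is 52.7 mm for the left gate at pixel (391,215), giving a gap of about 32 mm: gate_go. For the gate at (350,222) it is 40 mm, a gap of about 20 mm: gate_nogo. First I move over the gates for a near look.

```bash
cat >> h.py <<'E'
def pose(yaw,tilt=0):
    "tool down, tool x heading yaw (deg), then turned about tool y by tilt"
    c,s=np.cos(np.radians(yaw)),np.sin(np.radians(yaw))
    return R.from_matrix(np.array([[c,s,0],[s,-c,0],[0,0,-1.]]))*R.from_euler('y',tilt,degrees=True)
def to(p,rot):
    s=manip.read_state(); r=R.from_rotvec(s['orientation'])
    d=r.inv().apply(np.array(p)-s['position'])*1000; w=(r.inv()*rot).as_rotvec(degrees=True)
    print('t',round(s['time_s'],2),'shift',d.round(1),'rot',w.round(1),'rows',round(max(np.linalg.norm(d)/41.7,np.linalg.norm(w)/7.16),1))
E
python3 - <<'E'
from h import *
to([.44,.29,.42],pose(106))
z=np.load('scene0.npz')
from m import load
for n in ['scene','side']:
    p,W=load(n); hsv=cv2.cvtColor(p,cv2.COLOR_RGB2HSV); x,y,z=[W[...,i] for i in range(3)]
    k=(x>.5)&(x<.64)&(y>-.36)&(y<-.15)&(z>.03)&(hsv[...,1]<70)
    Q=W[k]; a=np.radians(81); q=Q[:,:2]-[.5685,-.2555]; sx=q@[np.cos(a),np.sin(a)]; sy=q@[-np.sin(a),np.cos(a)]
    s=(sx+Q[:,2])/2**.5
    print(n,np.histogram(s*1000,bins=np.arange(-60,160,6)))
    t=(Q[:,2]-sx)/2**.5
    for lo,hi in [(.03,.085),(.095,.2)]:
        j=(Q[:,2]>lo)&(Q[:,2]<hi); print(j.sum(),'s',np.percentile(s[j],[2,50,98]).round(4),'t',np.percentile(t[j],[2,98]).round(4),'sy',np.percentile(sy[j],[2,50,98]).round(4))
E
```

```text
t 0.1 shift [-286.2 -182.4  -15.8] rot [-0.1  0.  50.3] rows 8.1
scene (array([  0,   0,   0,   0,   0,   4,  20,  55,  34,   0,   5,  26,  71,
       127,   1,   0,   0,   0,   0,   0,   0,   0,   0,   0,   0,   0,
         0,   2,  39, 154,  48,   0,   0,   0,   0,   0]), array([-60, -54, -48, -42, -36, -30, -24, -18, -12,  -6,   0,   6,  12,
        18,  24,  30,  36,  42,  48,  54,  60,  66,  72,  78,  84,  90,
        96, 102, 108, 114, 120, 126, 132, 138, 144, 150, 156]))
343 s [-0.0231  0.0156  0.0229] t [0.0462 0.0889] sy [-0.0234 -0.0068  0.0219]
243 s [0.1085 0.1184 0.1215] t [0.0459 0.0894] sy [-0.0251 -0.0019  0.0241]
side (array([ 0,  0,  0,  0,  0,  0, 14, 31, 43, 13,  0, 20, 35, 69,  6,  0,  0,
        0,  0,  0,  0,  0,  0,  0,  0,  1,  1,  1, 27, 41, 57,  0,  0,  0,
        0,  0]), array([-60, -54, -48, -42, -36, -30, -24, -18, -12,  -6,   0,   6,  12,
        18,  24,  30,  36,  42,  48,  54,  60,  66,  72,  78,  84,  90,
        96, 102, 108, 114, 120, 126, 132, 138, 144, 150, 156]))
231 s [-0.0201  0.0112  0.0242] t [0.0403 0.0902] sy [-0.0209  0.0077  0.03  ]
128 s [0.1083 0.1192 0.1246] t [0.0396 0.0889] sy [-0.0233  0.0028  0.0286]
```

Emit:
carry_out --series '[{"x": -286, "y": -182, "z": -16, "rz": 50}, {"x": -286, "y": -182, "z": -16, "rz": 50}, {"x": -286, "y": -182, "z": -16, "rz": 50}, {"x": -286, "y": -182, "z": -16, "rz": 50}, {"x": -286, "y": -182, "z": -16, "rz": 50}, {"x": -286, "y": -182, "z": -16, "rz": 50}, {"x": -286, "y": -182, "z": -16, "rz": 50}, {"x": -286, "y": -182, "z": -16, "rz": 50}, {"x": -286, "y": -182, "z": -16, "rz": 50}, {"x": -286, "y": -182, "z": -16, "rz": 50}, {"x": -286, "y": -182, "z": -16, "rz": 50}]' --grip -1

```text
$.series[0]: bad value
```

Run:
```python
from h import *
st(); p,d,c=snap('wrist','w1.png'); np.savez('w10.npz',p=p,d=d,**{k:np.array(v) for k,v in c.items()}); print(np.round(c['cam_to_world'],3),c['fx'])
W=cloud(d,c); z=W[...,2]; print(np.median(z[np.abs(z)<.02]))
to([.425,-.08,.40],pose(106))
```

```text
0.1 [0.2513 0.5721 0.4039] [-6.4530e-01 -3.0743e+00  2.5000e-03] F [0.9 0.5 1. ] g 0.9992710795632337 0.0
[-1.052  0.508 -0.238  1.501  0.126  1.149 -0.155]
[[ 0.403  0.869  0.288  0.177]
 [ 0.915 -0.382 -0.128  0.604]
 [-0.001  0.315 -0.949  0.373]
 [ 0.     0.     0.     1.   ]] 353.565563763671
0.00033274080460962696
t 0.15 shift [-421.2 -527.2    4.7] rot [-0.1  0.  50.3] rows 16.2
```

View pics/w1.png

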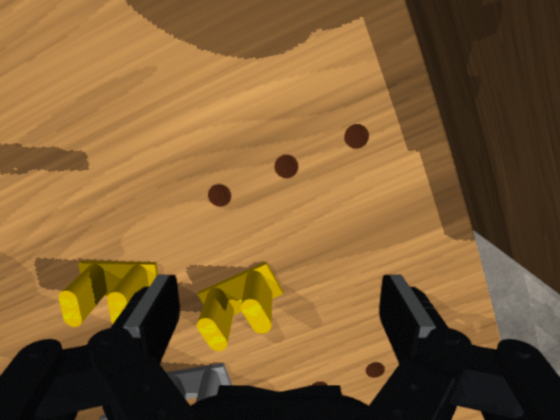

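Emit:
carry_out --series '[{"x": -286, "y": -182, "z": -16, "rx": 0, "ry": 0, "rz": 50}, {"x": -286, "y": -182, "z": -16, "rx": 0, "ry": 0, "rz": 50}, {"x": -286, "y": -182, "z": -16, "rx": 0, "ry": 0, "rz": 50}, {"x": -286, "y": -182, "z": -16, "rx": 0, "ry": 0, "rz": 50}, {"x": -286, "y": -182, "z": -16, "rx": 0, "ry": 0, "rz": 50}, {"x": -286, "y": -182, "z": -16, "rx": 0, "ry": 0, "rz": 50}, {"x": -286, "y": -182, "z": -16, "rx": 0, "ry": 0, "rz": 50}, {"x": -286, "y": -182, "z": -16, "rx": 0, "ry": 0, "rz": 50}, {"x": -286, "y": -182, "z": -16, "rx": 0, "ry": 0, "rz": 50}, {"x": -286, "y": -182, "z": -16, "rx": 0, "ry": 0, "rz": 50}, {"x": -286, "y": -182, "z": -16, "rx": 0, "ry": 0, "rz": 50}]' --grip -1

```text
time_s: 1.07
position: [0.4399, 0.2906, 0.4205]
orientation: [-1.885, -2.513, 0.0]
force: [-1.1, 0.1, -0.2]
grip_width: 0.997
gripper_force: 0.0
```

```bash
cat > g.py <<'E'
from h import *
import sys
def gates(f):
    z=np.load(f); p=z['p']; W=cloud(z['d'],z); hsv=cv2.cvtColor(p,cv2.COLOR_RGB2HSV); x,y,zz=[W[...,i] for i in range(3)]
    m=(x>.38)&(x<.6)&(y>.15)&(y<.45)&(zz>.06)&(zz<.076)&(hsv[...,1]<90)
    n,l=cv2.connectedComponents(m.astype(np.uint8))
    for i in range(1,n):
        k=l==i
        if k.sum()<60: continue
        Q=W[k]; v,u=np.nonzero(k); r=cv2.minAreaRect((Q[:,:2]*1000).astype(np.float32)); print(k.sum(),u.mean().round(),v.mean().round(),Q.mean(0).round(4),np.round(r[0],1),np.round(r[1],1),round(r[2],1))
if __name__=='__main__':
    st(); p,d,c=snap('wrist','w2.png'); np.savez('w20.npz',p=p,d=d,**{k:np.array(v) for k,v in c.items()})
    gates('w20.npz'); to([.425,-.08,.40],pose(106))
E
python3 g.py
```

```text
1.0667 [0.4399 0.2906 0.4205] [-1.8847e+00 -2.5126e+00  2.0000e-04] F [-1.1  0.1 -0.2] g 0.9967776039701799 0.0
[-0.656  0.338  0.036  1.733 -0.014  1.071 -0.331]
1086 345.0 101.0 [0.4751 0.3766 0.0681] [475.3 376.8] [20.2 44.1] 79.0
923 316.0 153.0 [0.4651 0.3261 0.0681] [465.4 325.6] [19.4 43.2] 78.8
854 326.0 231.0 [0.4981 0.2549 0.0677] [498.8 253.9] [20.7 43.1] 89.1
808 313.0 266.0 [0.4983 0.2151 0.0676] [499.1 213.7] [21.2 43. ] 89.8
t 1.12 shift [-352.5 -118.5   20.3] rot [-0.  -0.   0.4] rows 8.9
```

Emit:
carry_out --series '[{"x": -352, "y": -118, "z": 20, "rx": 0, "ry": 0, "rz": 0}, {"x": -352, "y": -118, "z": 20, "rx": 0, "ry": 0, "rz": 0}, {"x": -352, "y": -118, "z": 20, "rx": 0, "ry": 0, "rz": 0}, {"x": -352, "y": -118, "z": 20, "rx": 0, "ry": 0, "rz": 0}, {"x": -352, "y": -118, "z": 20, "rx": 0, "ry": 0, "rz": 0}, {"x": -352, "y": -118, "z": 20, "rx": 0, "ry": 0, "rz": 0}, {"x": -352, "y": -118, "z": 20, "rx": 0, "ry": 0, "rz": 0}, {"x": -352, "y": -118, "z": 20, "rx": 0, "ry": 0, "rz": 0}, {"x": -352, "y": -118, "z": 20, "rx": 0, "ry": 0, "rz": 0}, {"x": -352, "y": -118, "z": 20, "rx": 0, "ry": 0, "rz": 0}, {"x": -352, "y": -118, "z": 20, "rx": 0, "ry": 0, "rz": 0}]'

```text
time_s: 2.03
position: [0.4255, -0.0808, 0.4005]
orientation: [-1.886, -2.512, 0.0]
force: [0.8, 0.8, 1.7]
grip_width: 1.001
gripper_force: 0.0
```

Run:
```python
from h import *
st(); p,d,c=snap('wrist','w3.png'); np.savez('w30.npz',p=p,d=d,**{k:np.array(v) for k,v in c.items()})
W=cloud(d,c); x,y,z=[W[...,i] for i in range(3)]
m=(x>.34)&(x<.54)&(y>-.2)&(y<.05)&(z>.014)&(z<.034)
n,l,s,_=cv2.connectedComponentsWithStats(m.astype(np.uint8)); i=1+np.argmax(s[1:,4]); k=l==i; v,u=np.nonzero(k)
Q=W[k]; Q2=(Q[:,:2]*1000).astype(np.float32); print(k.sum(),u.mean(),v.mean(),Q.mean(0),np.percentile(Q[:,2],[50,98]),cv2.minAreaRect(Q2))
# axis from ridge of shank
r=Q[Q[:,2]>.0235]; a=cv2.fitLine((r[:,:2]*1000).astype(np.float32),cv2.DIST_HUBER,0,.01,.01).ravel(); dr=a[:2]*np.sign(a[1]); 
t=(Q2-a[2:])@dr; w=(Q2-a[2:])@[-dr[1],dr[0]]; print('dir',dr,np.degrees(np.arctan2(dr[1],dr[0])),'t',t.min(),t.max())
for lo in np.arange(t.min(),t.max(),15):
    j=(t>=lo)&(t<lo+15); print(round(lo-t.min()),w[j].min().round(1),w[j].max().round(1))
print('foot',a[2:]+dr*t.min(),'head end',a[2:]+dr*t.max())
```

```text
2.0333 [ 0.4255 -0.0808  0.4005] [-1.8865e+00 -2.5117e+00  2.0000e-04] F [0.8 0.8 1.7] g 1.0010497064903354 0.0
[-0.048  0.218  0.222  1.982 -0.059  0.948  0.486]
5635 277.27559893522624 144.47914818101154 [ 0.41620409 -0.05370724  0.02454854] [0.02538064 0.02743253] ((421.70587158203125, -74.18612670898438), (51.59383773803711, 179.31602478027344), 17.114315032958984)
dir [-0.30164385  0.9534207 ] 107.556366 t -103.903046 75.53771
0 -12.3 11.9
15 -12.5 12.5
30 -12.7 12.0
45 -11.8 12.6
60 -12.0 12.0
75 -12.3 12.4
90 -12.6 11.9
105 -12.8 12.5
120 -12.9 12.6
135 -25.3 25.9
150 -25.4 26.1
165 -25.5 25.9
foot [ 449.6093 -159.4764] head end [395.48212   11.606144]
```

View pics/w3.png

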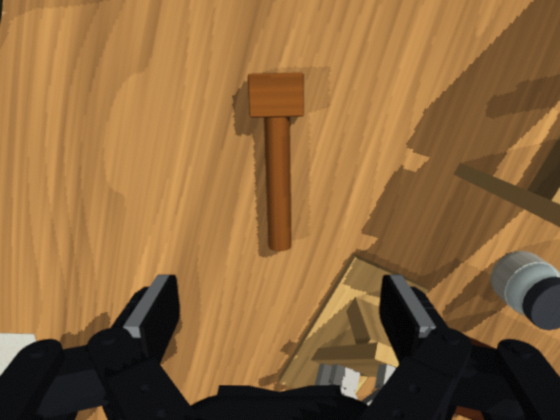

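The wrist view shows the dog with its head at (276,95), foot at (280,245) and shank centred. The fit gives 179×51.6 mm, matching the given sizes. Pick it at its origin.

```bash
python3 -c "
from h import *
to([.4224,-.0737,.174],pose(107.3))"
```

```text
t 2.08 shift [  6.1  -1.6 226.5] rot [-0. -0. -1.] rows 5.4
```

Emit:
carry_out --series '[{"x": 6, "y": -2, "z": 40, "rx": 0, "ry": 0, "rz": -1}, {"x": 6, "y": -2, "z": 80, "rx": 0, "ry": 0, "rz": -1}, {"x": 6, "y": -2, "z": 120, "rx": 0, "ry": 0, "rz": -1}, {"x": 6, "y": -2, "z": 150, "rx": 0, "ry": 0, "rz": -1}, {"x": 6, "y": -2, "z": 175, "rx": 0, "ry": 0, "rz": -1}, {"x": 6, "y": -2, "z": 195, "rx": 0, "ry": 0, "rz": -1}, {"x": 6, "y": -2, "z": 210, "rx": 0, "ry": 0, "rz": -1}, {"x": 6, "y": -2, "z": 220, "rx": 0, "ry": 0, "rz": -1}, {"x": 6, "y": -2, "z": 226, "rx": 0, "ry": 0, "rz": -1}, {"x": 6, "y": -2, "z": 226, "rx": 0, "ry": 0, "rz": -1}]'

```text
time_s: 2.92
position: [0.4221, -0.0732, 0.1736]
orientation: [-1.856, -2.532, -0.0]
force: [-0.5, -1.1, -0.4]
grip_width: 0.997
gripper_force: 0.0
```

Emit:
carry_out --series '[{"x": 0, "y": 0, "z": 0, "rx": 0, "ry": 0, "rz": 0}, {"x": 0, "y": 0, "z": 0, "rx": 0, "ry": 0, "rz": 0}, {"x": 0, "y": 0, "z": 0, "rx": 0, "ry": 0, "rz": 0}, {"x": 0, "y": 0, "z": 0, "rx": 0, "ry": 0, "rz": 0}, {"x": 0, "y": 0, "z": 0, "rx": 0, "ry": 0, "rz": 0}, {"x": 0, "y": 0, "z": 0, "rx": 0, "ry": 0, "rz": 0}, {"x": 0, "y": 0, "z": 0, "rx": 0, "ry": 0, "rz": 0}, {"x": 0, "y": 0, "z": 0, "rx": 0, "ry": 0, "rz": 0}]' --grip 1 --grip_force 60

```text
time_s: 3.58
position: [0.422, -0.0752, 0.1754]
orientation: [1.862, 2.529, 0.001]
force: [-1.3, 1.2, 8.9]
grip_width: 0.279
gripper_force: 58.4
```

```bash
cat > place.py <<'E'
from h import *
sd=np.array([np.cos(np.radians(81)),np.sin(np.radians(81)),0]); Z=np.array([0,0,1.])
seat=np.array([.568,-.2595,.119]); ax=(sd+Z)/2**.5; nz=(Z-sd)/2**.5
def tcp(up,perp,L=.162): return seat+ax*up+nz*(perp+L)
E
python3 - <<'E'
from place import *
s=manip.read_state(); to(np.array(s['position'])+[0,0,.15],pose(107))
print(tcp(.005,.06)); to(tcp(.005,.06),pose(81,45))
E
```

```text
t 3.58 shift [-1.0e-01  2.0e-01 -1.5e+02] rot [0.1 0.  0.3] rows 3.6
[ 0.54399636 -0.41105304  0.27951324]
t 3.58 shift [-357.    16.8 -103.9] rot [-10.2  44.2  24.9] rows 8.9
```

Emit:
carry_out --series '[{"x": 0, "y": 0, "z": -10, "rx": 0, "ry": 0, "rz": 0}, {"x": 0, "y": 0, "z": -30, "rx": 0, "ry": 0, "rz": 0}, {"x": 0, "y": 0, "z": -60, "rx": 0, "ry": 0, "rz": 0}, {"x": 0, "y": 0, "z": -95, "rx": 0, "ry": 0, "rz": 0}, {"x": 0, "y": 0, "z": -130, "rx": 0, "ry": 0, "rz": 0}, {"x": 0, "y": 0, "z": -150, "rx": 0, "ry": 0, "rz": 0}, {"x": 0, "y": 0, "z": -150, "rx": 0, "ry": 0, "rz": 0}]'

```text
time_s: 4.17
position: [0.4226, -0.0756, 0.3287]
orientation: [1.859, 2.525, 0.006]
force: [0.8, -0.2, -0.5]
grip_width: 0.281
gripper_force: 59.2
```

Run:
```python
from place import *
st(); to(tcp(.005,.06),pose(81,45))
p,d,c=snap('wrist','w4.png')
```

```text
4.1667 [ 0.4226 -0.0756  0.3287] [1.859  2.5245 0.0063] F [ 0.8 -0.2 -0.5] g 0.2807703713015917 59.15957987308502
[-0.046  0.305  0.217  2.105 -0.098  0.733  0.535]
t 4.17 shift [-356.2   16.    50.3] rot [-9.9 44.3 25.1] rows 8.6
```

View pics/w4.png

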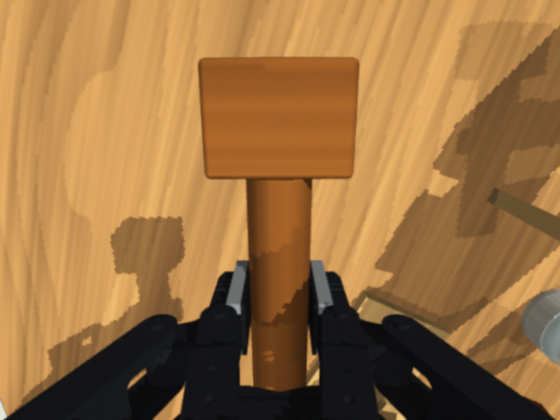

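Run:
```python
from place import *
print(tcp(.005,.14)); to(tcp(.005,.14),pose(81,45))
```

```text
[ 0.53514709 -0.46692513  0.33608178]
t 4.22 shift [-407.5   -8.5   -8.7] rot [-10.   44.2  25. ] rows 9.8
```

Emit:
carry_out --series '[{"x": -40, "y": -1, "z": -30, "rx": -1, "ry": 4, "rz": 2}, {"x": -80, "y": -2, "z": -40, "rx": -2, "ry": 9, "rz": 5}, {"x": -120, "y": -3, "z": -40, "rx": -3, "ry": 13, "rz": 8}, {"x": -160, "y": -4, "z": -35, "rx": -4, "ry": 18, "rz": 10}, {"x": -200, "y": -5, "z": -30, "rx": -5, "ry": 22, "rz": 12}, {"x": -240, "y": -6, "z": -25, "rx": -6, "ry": 27, "rz": 15}, {"x": -280, "y": -7, "z": -20, "rx": -7, "ry": 31, "rz": 17}, {"x": -320, "y": -8, "z": -15, "rx": -8, "ry": 35, "rz": 20}, {"x": -360, "y": -8, "z": -10, "rx": -9, "ry": 40, "rz": 23}, {"x": -390, "y": -8, "z": -9, "rx": -10, "ry": 44, "rz": 25}, {"x": -408, "y": -8, "z": -9, "rx": -10, "ry": 44, "rz": 25}, {"x": -408, "y": -8, "z": -9, "rx": -10, "ry": 44, "rz": 25}, {"x": -408, "y": -8, "z": -9, "rx": -10, "ry": 44, "rz": 25}]'

```text
time_s: 5.3
position: [0.5349, -0.4682, 0.3303]
orientation: [-1.917, -1.63, -0.784]
force: [0.2, 0.9, -0.9]
grip_width: 0.278
gripper_force: 59.4
```

Run:
```python
from place import *
s=st(); p,d,c=snap('wrist','w5.png'); np.savez('w50.npz',p=p,d=d,**{k:np.array(v) for k,v in c.items()})
W=cloud(d,c); r=R.from_rotvec(s['orientation']); T=r.inv().apply((W.reshape(-1,3)-s['position'])).reshape(W.shape)*1000
hsv=cv2.cvtColor(p,cv2.COLOR_RGB2HSV)
# dog in tool frame: head top face, within x 30..110,z 130..175
x,y,z=[T[...,i] for i in range(3)]
k=(x>35)&(x<115)&(abs(y)<35)&(z>120)&(z<185)
Q=T[k]; A=np.c_[Q[:,:2],np.ones(len(Q))]; 
h=np.abs(y)<27; h&=k&(x>55)&(x<95); Qh=T[h]
co=np.linalg.lstsq(np.c_[Qh[:,:2],np.ones(len(Qh))],Qh[:,2],rcond=None)[0]; print('head face z=',co, 'axis z at x=0',co[2]+13,'pitch deg',np.degrees(np.arctan(co[:2])))
hh=k&(z>np.median(Qh[:,2])-6)&(z<np.median(Qh[:,2])+6); print('head rect',cv2.minAreaRect(T[hh][:,:2].astype(np.float32)),np.percentile(T[hh],[1,99],axis=0).round(1))
# stand saddles in white
m=(W[...,0]>.5)&(W[...,0]<.66)&(W[...,1]>-.36)&(W[...,1]<-.13)&(W[...,2]>.03)&(W[...,2]<.19)&(hsv[...,1]<70)
q=W[m]; 
if len(q)>50:
    q0=q[:,:2]-seat[:2]; sx=q0@sd[:2]; sy=q0@[-sd[1],sd[0]]; s_=(sx+q[:,2]-.119)/2**.5; t=(q[:,2]-.119-sx)/2**.5
    for lo,hi in [(-.12,-.085),(-.085,-.04),(.015,.06)]:
        j=(s_>lo)&(s_<hi); print(lo,j.sum(), 's',np.percentile(s_[j],[2,98]).round(4) if j.sum() else 0,'sy',np.percentile(sy[j],[2,98]).round(4) if j.sum() else 0,'t',np.percentile(t[j],[98]).round(4) if j.sum() else 0)
to(tcp(.005,.03),pose(81,45))
```

```text
5.3 [ 0.5349 -0.4682  0.3303] [-1.9174 -1.6299 -0.7837] F [ 0.2  0.9 -0.9] g 0.2780275471178981 59.39356863498688
[ 0.759  0.873  0.161  1.127 -0.675  1.73   0.831]
head face z= [6.13854721e-03 2.69533546e-04 1.49009400e+02] axis z at x=0 162.0093999952418 pitch deg [0.35170843 0.01544313]
head rect ((63.26042175292969, 0.2621917724609375), (52.4799919128418, 56.56102752685547), 89.68860626220703) [[ 36.5 -24.9 148. ]
 [ 91.   25.2 153.9]]
t 5.35 shift [  3.4   0.3 106.7] rot [-0.3  0.2 -0.3] rows 2.6
```

View pics/w5.png

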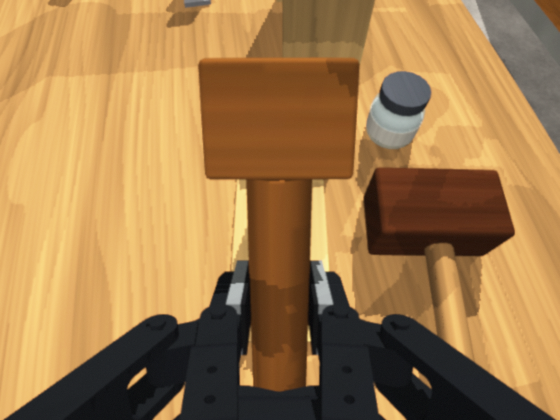

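```bash
python3 -c "
from place import *
to(tcp(.003,.0),pose(81,45))"
```

```text
t 5.35 shift [  1.5   0.5 136.7] rot [-0.3  0.2 -0.3] rows 3.3
```

Emit:
carry_out --series '[{"x": 3, "y": 0, "z": 35, "rx": 0, "ry": 0, "rz": 0}, {"x": 3, "y": 0, "z": 70, "rx": 0, "ry": 0, "rz": 0}, {"x": 3, "y": 0, "z": 95, "rx": 0, "ry": 0, "rz": 0}, {"x": 3, "y": 0, "z": 112, "rx": 0, "ry": 0, "rz": 0}, {"x": 3, "y": 0, "z": 122, "rx": 0, "ry": 0, "rz": 0}, {"x": 3, "y": 0, "z": 126, "rx": 0, "ry": 0, "rz": 0}, {"x": 3, "y": 0, "z": 129, "rx": 0, "ry": 0, "rz": 0}, {"x": 3, "y": 0, "z": 129, "rx": 0, "ry": 0, "rz": 0}]'

```text
time_s: 6.02
position: [0.5496, -0.3753, 0.2447]
orientation: [-1.917, -1.636, -0.784]
force: [-0.6, -0.1, -0.8]
grip_width: 0.281
gripper_force: 59.4
```

Emit:
carry_out --series '[{"x": 0, "y": 0, "z": 2, "rx": 0, "ry": 0, "rz": 0}, {"x": 0, "y": 0, "z": 4, "rx": 0, "ry": 0, "rz": 0}, {"x": 0, "y": 0, "z": 5, "rx": 0, "ry": 0, "rz": 0}, {"x": 0, "y": 0, "z": 5, "rx": 0, "ry": 0, "rz": 0}]'

```text
time_s: 6.35
position: [0.55, -0.372, 0.2406]
orientation: [-1.917, -1.635, -0.785]
force: [-0.2, -0.1, -0.3]
grip_width: 0.28
gripper_force: 59.4
```

Run:
```python
from place import *
s=st(); to(tcp(.003,0),pose(81,45))
p,d,c=snap('scene','s2.png'); 
cv2.imwrite('pics/s2c.png',cv2.resize(p[185:290,100:240,::-1],(800,600),interpolation=cv2.INTER_CUBIC))
```

```text
6.35 [ 0.55   -0.372   0.2406] [-1.9171 -1.6347 -0.7845] F [-0.2 -0.1 -0.3] g 0.28033372322276356 59.443175196647644
[ 0.653  0.867  0.137  1.416 -0.722  1.449  0.923]
t 6.35 shift [-2.4  0.2  4.6] rot [-0.2  0.3 -0.2] rows 0.1
```

View pics/s2c.png

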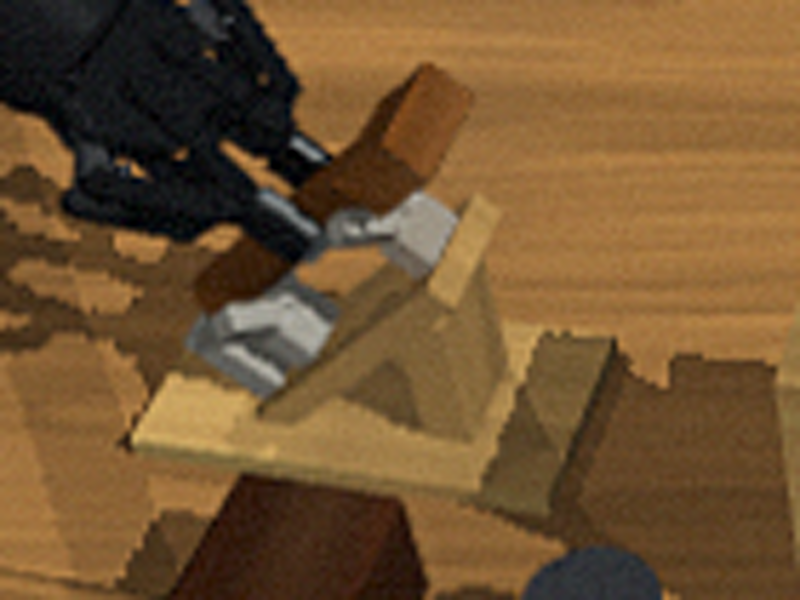

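The dog is just above the saddles and aligned, with its foot above the low saddle at (230,290) in the crop. I keep lowering and watch the force.

Emit:
carry_out --series '[{"x": 0, "y": 0, "z": 1, "rx": 0, "ry": 0, "rz": 0}, {"x": 0, "y": 0, "z": 2, "rx": 0, "ry": 0, "rz": 0}, {"x": 0, "y": 0, "z": 3, "rx": 0, "ry": 0, "rz": 0}, {"x": 0, "y": 0, "z": 3, "rx": 0, "ry": 0, "rz": 0}]'

```text
time_s: 6.73
position: [0.55, -0.3708, 0.2396]
orientation: [-1.919, -1.635, -0.785]
force: [-2.5, -4.2, 6.3]
grip_width: 0.279
gripper_force: 60.4
```

Emit:
carry_out --series '[{"x": 0, "y": 0, "z": 1, "rx": 0, "ry": 0, "rz": 0}, {"x": 0, "y": 0, "z": 2, "rx": 0, "ry": 0, "rz": 0}, {"x": 0, "y": 0, "z": 2, "rx": 0, "ry": 0, "rz": 0}]'

```text
time_s: 6.98
position: [0.5497, -0.3705, 0.2396]
orientation: [-1.921, -1.636, -0.786]
force: [-5.7, -8.0, 13.5]
grip_width: 0.282
gripper_force: 61.3
```

Emit:
carry_out --series '[{"x": 0, "y": 0, "z": -2, "rx": 0, "ry": 0, "rz": 0}, {"x": 0, "y": 0, "z": -2, "rx": 0, "ry": 0, "rz": 0}]'

```text
time_s: 7.15
position: [0.55, -0.3707, 0.2395]
orientation: [-1.919, -1.635, -0.785]
force: [-3.4, -6.0, 8.1]
grip_width: 0.276
gripper_force: 60.5
```

Emit:
carry_out --series '[{"x": 0, "y": 0, "z": 0, "rx": 0, "ry": 0, "rz": 0}, {"x": 0, "y": 0, "z": 0, "rx": 0, "ry": 0, "rz": 0}, {"x": 0, "y": 0, "z": 0, "rx": 0, "ry": 0, "rz": 0}, {"x": 0, "y": 0, "z": 0, "rx": 0, "ry": 0, "rz": 0}, {"x": 0, "y": 0, "z": 0, "rx": 0, "ry": 0, "rz": 0}, {"x": 0, "y": 0, "z": 0, "rx": 0, "ry": 0, "rz": 0}]' --grip -0.3

```text
time_s: 7.65
position: [0.5505, -0.3695, 0.2383]
orientation: [-1.916, -1.635, -0.784]
force: [0.3, 0.6, 0.4]
grip_width: 0.65
gripper_force: 0.0
```

Emit:
carry_out --series '[{"x": 0, "y": 0, "z": -10, "rx": 0, "ry": 0, "rz": 0}, {"x": 0, "y": 0, "z": -30, "rx": 0, "ry": 0, "rz": 0}, {"x": 0, "y": 0, "z": -60, "rx": 0, "ry": 0, "rz": 0}, {"x": 0, "y": 0, "z": -90, "rx": 0, "ry": 0, "rz": 0}, {"x": 0, "y": 0, "z": -120, "rx": 0, "ry": 0, "rz": 0}, {"x": 0, "y": 0, "z": -120, "rx": 0, "ry": 0, "rz": 0}]'

```text
time_s: 8.15
position: [0.5356, -0.4584, 0.3285]
orientation: [-1.927, -1.638, -0.784]
force: [-1.4, -0.5, 0.1]
grip_width: 0.648
gripper_force: 0.0
```

```bash
cat > seatchk.py <<'E'
from place import *
s=st()
for n in ['scene','side','wrist']:
    p,d,c=snap(n); W=cloud(d,c); hsv=cv2.cvtColor(p,cv2.COLOR_RGB2HSV)
    m=(W[...,0]>.5)&(W[...,0]<.65)&(W[...,1]>-.38)&(W[...,1]<-.05)&(W[...,2]>.04)&(W[...,2]<.26)&(hsv[...,1]>150)&(hsv[...,0]<17)&(p[...,0]>50)
    k,l,S,_=cv2.connectedComponentsWithStats(m.astype(np.uint8))
    if k<2: print(n,'none'); continue
    q=W[l==1+np.argmax(S[1:,4])]; 
    q0=q-seat; sx=q0[:,:2]@sd[:2]; sy=q0[:,:2]@[-sd[1],sd[0]]; a=(sx+q0[:,2])/2**.5; t=(q0[:,2]-sx)/2**.5
    h=a>.053
    print(n,len(q),'a',np.percentile(a,[1,99]).round(4),'head sy',np.percentile(sy[h],[2,98]).round(4),'t',np.percentile(t[h],[2,98]).round(4),'shank sy',np.percentile(sy[~h],[2,98]).round(4),'t',np.percentile(t[~h],[2,98]).round(4))
    b=t>.008 if n!='scene' else t>-1
    for lo in [-.06,.0,.055]:
        j=(a>lo)&(a<lo+.03)
        if j.sum()>10: print('  a',lo,'sy',np.percentile(sy[j],[2,98]).round(4),'tmax',np.percentile(t[j],98).round(4))
E
python3 seatchk.py
```

```text
8.15 [ 0.5356 -0.4584  0.3285] [-1.9266 -1.6377 -0.7841] F [-1.4 -0.5  0.1] g 0.6481566775857269 0.0
[ 0.747  0.859  0.163  1.162 -0.677  1.698  0.84 ]
scene 533 a [-0.0884  0.0878] head sy [-0.0261  0.0254] t [-0.0091  0.0163] shank sy [-0.0247  0.0049] t [-0.0012  0.0157]
  a -0.06 sy [-0.0123  0.0029] tmax 0.014
  a 0.0 sy [-0.0131  0.0033] tmax 0.0157
  a 0.055 sy [-0.0263  0.026 ] tmax 0.0164Traceback (most recent call last):
  File "seatchk.py", line 11, in <module>
    print(n,len(q),'a',np.percentile(a,[1,99]).round(4),'head sy',np.percentile(sy[h],[2,98]).round(4),'t',np.percentile(t[h],[2,98]).round(4),'shank sy',np.percentile(sy[~h],[2,98]).round(4),'t',np.percentile(t[~h],[2,98]).round(4))
                                                                                                                                                          ~~~~~~~~~~~~~^^^^^^^^^^^^^^^
    return _quantile_unchecked(
        a, q, axis, out, overwrite_input, method, keepdims, weights)
    return _ureduce(a,
                    func=_quantile_ureduce_func,
    ...<5 lines>...
                    overwrite_input=overwrite_input,
                    method=method)
    r = func(a, **kwargs)
    result = _quantile(arr,
                       quantiles=q,
    ...<2 lines>...
                       out=out,
                       weights=wgt)
    slices_having_nans = np.isnan(arr[-1, ...])
                                  ~~~^^^^^^^^^
IndexError: index -1 is out of bounds for axis 0 with size 0
```

Dog seated: axial span ±88 mm about the seat, head centred, foot at the stop. Next is the regrasp by the head.

Run:
```python
from place import *
hd=seat+ax*.069+nz*.002
print(hd)
to([.555,-.26,.50],pose(81,0)); to(hd+ax*.26,pose(81,-45)); to(hd+ax*.152,pose(81,-45))
```

```text
[ 0.57541126 -0.21270712  0.16920458]
t 8.25 shift [261.9 -13.4  12.2] rot [ -0.2 -44.6  -0.1] rows 6.3
t 8.25 shift [325.1  -0.5 281. ] rot [ -0.2 -89.6  -0.1] rows 12.5
t 8.25 shift [ 2.171e+02 -1.000e-01  2.817e+02] rot [ -0.2 -89.6  -0.1] rows 12.5
```

Emit:
carry_out --series '[{"x": 40, "y": -2, "z": -5, "rx": 0, "ry": -6, "rz": 0}, {"x": 80, "y": -4, "z": -5, "rx": 0, "ry": -12, "rz": 0}, {"x": 120, "y": -6, "z": -2, "rx": 0, "ry": -19, "rz": 0}, {"x": 160, "y": -8, "z": 0, "rx": 0, "ry": -26, "rz": 0}, {"x": 200, "y": -10, "z": 5, "rx": 0, "ry": -33, "rz": 0}, {"x": 235, "y": -12, "z": 10, "rx": 0, "ry": -40, "rz": 0}, {"x": 262, "y": -12, "z": 25, "rx": 0, "ry": -46, "rz": 0}, {"x": 280, "y": -10, "z": 60, "rx": 0, "ry": -53, "rz": 0}, {"x": 292, "y": -8, "z": 100, "rx": 0, "ry": -60, "rz": 0}, {"x": 303, "y": -6, "z": 140, "rx": 0, "ry": -67, "rz": 0}, {"x": 312, "y": -4, "z": 180, "rx": 0, "ry": -74, "rz": 0}, {"x": 319, "y": -2, "z": 220, "rx": 0, "ry": -81, "rz": 0}, {"x": 325, "y": 0, "z": 255, "rx": 0, "ry": -88, "rz": 0}, {"x": 325, "y": 0, "z": 281, "rx": 0, "ry": -89.6, "rz": 0}, {"x": 325, "y": 0, "z": 281, "rx": 0, "ry": -89.6, "rz": 0}, {"x": 325, "y": 0, "z": 281, "rx": 0, "ry": -89.6, "rz": 0}]' --grip -1

```text
time_s: 9.58
position: [0.6043, -0.0264, 0.3501]
orientation: [1.909, 1.648, -0.799]
force: [-0.4, -0.2, 0.4]
grip_width: 0.999
gripper_force: 0.0
```

Run:
```python
from place import *
s=st(); hd=seat+ax*.069+nz*.002
to(hd+ax*.152,pose(81,-45))
p,d,c=snap('wrist','w6.png'); W=cloud(d,c); T=R.from_rotvec(s['orientation']).inv().apply(W.reshape(-1,3)-s['position']).reshape(W.shape)*1000
# head top end face: tool z ~ 240, |x|,|y|<40
k=(abs(T[...,0])<45)&(abs(T[...,1])<45)&(T[...,2]>215)&(T[...,2]<262); Q=T[k]; v,u=np.nonzero(k)
print(k.sum(),u.mean(),v.mean(),np.percentile(Q,[1,50,99],axis=0).round(1))
f=Q[abs(Q[:,2]-np.percentile(Q[:,2],10))<4]; print(len(f),f.mean(0),cv2.minAreaRect(f[:,:2].astype(np.float32)))
```

```text
9.5833 [ 0.6043 -0.0264  0.3501] [ 1.9094  1.648  -0.799 ] F [-0.4 -0.2  0.4] g 0.9992194285419271 0.0
[-0.573  0.701  0.654  1.627  0.411  1.114 -0.377]
t 9.58 shift [ -5.6   0.9 109.2] rot [-0.2 -0.1  0.7] rows 2.6
3561 279.38303847233925 225.97360292052795 [[-1.800e+01 -2.480e+01  2.414e+02]
 [-2.000e+00  1.000e-01  2.430e+02]
 [ 8.200e+00  2.560e+01  2.609e+02]]
2987 [ -4.57985856   0.2613693  242.88568319] ((-5.432141304016113, 0.5300655364990234), (26.328304290771484, 51.85437774658203), 2.401648759841919)
```

Emit:
carry_out --series '[{"x": -5, "y": 0.5, "z": 30, "rx": 0, "ry": 0, "rz": 2}, {"x": -5, "y": 0.5, "z": 60, "rx": 0, "ry": 0, "rz": 2}, {"x": -5, "y": 0.5, "z": 85, "rx": 0, "ry": 0, "rz": 2}, {"x": -5, "y": 0.5, "z": 102, "rx": 0, "ry": 0, "rz": 2}, {"x": -5, "y": 0.5, "z": 111, "rx": 0, "ry": 0, "rz": 2}, {"x": -5, "y": 0.5, "z": 111, "rx": 0, "ry": 0, "rz": 2}, {"x": -5, "y": 0.5, "z": 111, "rx": 0, "ry": 0, "rz": 2}]'

```text
time_s: 10.22
position: [0.5919, -0.1115, 0.2787]
orientation: [1.941, 1.6, -0.78]
force: [0.6, 0.7, -0.2]
grip_width: 1.001
gripper_force: 0.0
```

Emit:
carry_out --series '[{"x": 0, "y": 0, "z": 0, "rx": 0, "ry": 0, "rz": 0}, {"x": 0, "y": 0, "z": 0, "rx": 0, "ry": 0, "rz": 0}, {"x": 0, "y": 0, "z": 0, "rx": 0, "ry": 0, "rz": 0}, {"x": 0, "y": 0, "z": 0, "rx": 0, "ry": 0, "rz": 0}, {"x": 0, "y": 0, "z": 0, "rx": 0, "ry": 0, "rz": 0}, {"x": 0, "y": 0, "z": 0, "rx": 0, "ry": 0, "rz": 0}]' --grip 1 --grip_force 90

```text
time_s: 10.72
position: [0.5916, -0.1097, 0.2786]
orientation: [1.939, 1.603, -0.782]
force: [-4.7, 5.2, 8.6]
grip_width: 0.6
gripper_force: 93.2
```

Run:
```python
from place import *
s=st()
p0=np.array(s['position'])
to(p0+nz*.05,pose(81,-45)); to(p0+nz*.10+[0,0,.1],pose(81,-45));
```

```text
10.7167 [ 0.5916 -0.1097  0.2786] [ 1.9387  1.6025 -0.7818] F [-4.7  5.2  8.6] g 0.6000089419042444 93.22322487831116
[-0.459  0.774  0.669  1.752  0.441  0.864 -0.425]
t 10.72 shift [-50.    1.5  -0.1] rot [-0.2 -0.1 -1.8] rows 1.2
t 10.72 shift [-170.5    5.   -71.1] rot [-0.2 -0.1 -1.8] rows 4.4
```

Emit:
carry_out --series '[{"x": -8, "y": 0, "z": 0, "rx": 0, "ry": 0, "rz": 0}, {"x": -25, "y": 0, "z": 0, "rx": 0, "ry": 0, "rz": 0}, {"x": -50, "y": 0, "z": 0, "rx": 0, "ry": 0, "rz": 0}, {"x": -80, "y": 0, "z": -10, "rx": 0, "ry": 5, "rz": 0}, {"x": -105, "y": 0, "z": -30, "rx": 0, "ry": 12, "rz": 0}, {"x": -125, "y": 0, "z": -55, "rx": 0, "ry": 19, "rz": 0}, {"x": -145, "y": 0, "z": -75, "rx": 0, "ry": 26, "rz": 0}, {"x": -165, "y": 0, "z": -95, "rx": 0, "ry": 33, "rz": 0}, {"x": -180, "y": 0, "z": -110, "rx": 0, "ry": 40, "rz": 0}, {"x": -180, "y": 0, "z": -110, "rx": 0, "ry": 45, "rz": 0}, {"x": -180, "y": 0, "z": -110, "rx": 0, "ry": 45, "rz": 0}, {"x": -180, "y": 0, "z": -110, "rx": 0, "ry": 45, "rz": 0}]'

```text
time_s: 11.72
position: [0.5778, -0.1613, 0.4832]
orientation: [2.404, 1.997, 0.02]
force: [-1.7, -1.1, -1.6]
grip_width: 0.6
gripper_force: 93.7
```

Run:
```python
from place import *
s=st(); print(R.from_rotvec(s['orientation']).as_matrix().round(3))
for f in ['w20.npz','w10.npz','scene0.npz']:
    z=np.load(f); p=z['p']; W=cloud(z['d'],z); hsv=cv2.cvtColor(p,cv2.COLOR_RGB2HSV)
    m=(hsv[...,1]>200)&(hsv[...,0]>22)&(hsv[...,0]<35)&(W[...,2]>.01)&(W[...,2]<.08)
    q=W[m]; n,l=cv2.connectedComponents(m.astype(np.uint8))
    for i in range(1,n):
        k=l==i
        if k.sum()>30: Q=W[k]; print(f,k.sum(),Q.mean(0).round(3),Q.min(0).round(3),Q.max(0).round(3))
# dog held pose: tool frame via scene & side clouds
for n in ['scene','side','wrist']:
    p,d,c=snap(n); W=cloud(d,c); T=R.from_rotvec(s['orientation']).inv().apply(W.reshape(-1,3)-s['position']).reshape(W.shape)*1000
    hsv=cv2.cvtColor(p,cv2.COLOR_RGB2HSV)
    m=(abs(T[...,0])<50)&(abs(T[...,1])<60)&(T[...,2]>185)&(T[...,2]<345)&(hsv[...,1]>120)
    Q=T[m]; print(n,len(Q))
    for lo in range(190,340,20):
        j=(Q[:,2]>=lo)&(Q[:,2]<lo+20)
        if j.sum()>8: print(lo,Q[j].mean(0).round(1),np.percentile(Q[j],[3,97],axis=0).round(1).tolist())
```

```text
11.7167 [ 0.5778 -0.1613  0.4832] [2.404  1.9972 0.0197] F [-1.7 -1.1 -1.6] g 0.600005982607474 93.73977899551392
[ 0.016  0.424  0.345  1.448 -0.148  1.274  0.188]
[[ 0.183  0.983  0.02 ]
 [ 0.983 -0.183 -0.004]
 [-0.001  0.02  -1.   ]]
w20.npz 512 [0.376 0.434 0.038] [0.352 0.432 0.01 ] [0.392 0.444 0.069]
w20.npz 2368 [0.586 0.477 0.054] [0.568 0.467 0.01 ] [0.612 0.499 0.071]
w20.npz 1630 [0.31  0.367 0.059] [0.285 0.349 0.01 ] [0.327 0.382 0.071]
w20.npz 1925 [0.574 0.428 0.056] [0.557 0.417 0.01 ] [0.601 0.453 0.07 ]
w20.npz 1785 [0.288 0.321 0.056] [0.263 0.305 0.01 ] [0.306 0.335 0.071]
w10.npz 1780 [0.281 0.327 0.05 ] [0.263 0.305 0.01 ] [0.304 0.336 0.07 ]
w10.npz 1063 [0.294 0.375 0.05 ] [0.284 0.353 0.01 ] [0.315 0.383 0.07 ]
w10.npz 1452 [0.361 0.498 0.053] [0.345 0.461 0.01 ] [0.389 0.506 0.071]
w10.npz 1561 [0.364 0.447 0.051] [0.346 0.432 0.01 ] [0.391 0.454 0.07 ]
scene0.npz 152 [0.295 0.316 0.049] [0.263 0.304 0.01 ] [0.308 0.332 0.071]
scene0.npz 152 [0.316 0.363 0.048] [0.287 0.352 0.01 ] [0.329 0.38  0.071]
scene0.npz 197 [0.376 0.49  0.047] [0.344 0.481 0.01 ] [
[... 905 characters left out ...]
2, 250.8], [11.9, -3.1, 269.8]]
270 [  1.7 -11.5 280.1] [[-5.8, -17.4, 271.5], [11.1, -4.3, 289.1]]
290 [  1.  -10.6 298.4] [[-5.8, -15.8, 291.4], [9.2, -5.0, 307.4]]
wrist 2394
190 [1.520e+01 1.000e-01 1.996e+02] [[8.5, -11.4, 190.6], [17.9, 11.7, 209.4]]
210 [1.520e+01 1.000e-01 2.196e+02] [[7.9, -11.7, 210.7], [17.9, 11.7, 229.3]]
230 [ 1.520e+01 -2.000e-01  2.395e+02] [[8.1, -11.8, 230.6], [17.8, 11.7, 249.1]]
250 [ 15.2  -0.  259.7] [[8.1, -11.8, 250.6], [17.8, 11.7, 269.3]]
270 [ 1.520e+01 -1.000e-01  2.798e+02] [[8.4, -11.9, 271.0], [17.9, 11.4, 289.5]]
290 [ 15.2  -0.4 299.8] [[7.9, -12.2, 290.8], [17.9, 11.1, 309.5]]
310 [ 14.7  -1.3 311.5] [[8.2, -11.4, 310.2], [17.4, 11.9, 312.8]]
```

```bash
cat > ga.py <<'E'
from h import *
def axis_to(a,foot,yaw,L=.313,off=.0047):
    t=np.array([np.cos(np.radians(yaw)),np.sin(np.radians(yaw)),0]); p=np.array([a[0],a[1],foot+L])-off*t
    to(p,pose(yaw))
go=np.array([.4703,.3512]); gd=np.array([np.cos(np.radians(-11)),np.sin(np.radians(-11))])
ng=np.array([.499,.2338]); nd=np.array([1.,0.])
E
python3 - <<'E'
from ga import *
axis_to(go-gd*.075,.15,79); axis_to(go-gd*.075,.018,79)
E
```

```text
t 11.87 shift [ 478.3 -273.5   13.8] rot [ 1.  -0.   0.7] rows 13.2
t 11.87 shift [ 478.3 -275.8  145.8] rot [ 1.  -0.   0.7] rows 13.7
```

Emit:
carry_out --series '[{"x": 35, "y": -20, "z": 1, "rx": 0.5, "ry": 0, "rz": 0.5}, {"x": 70, "y": -40, "z": 2, "rx": 1, "ry": 0, "rz": 0.7}, {"x": 478, "y": -274, "z": 14, "rx": 1, "ry": 0, "rz": 0.7}, {"x": 478, "y": -274, "z": 14, "rx": 1, "ry": 0, "rz": 0.7}, {"x": 478, "y": -274, "z": 14, "rx": 1, "ry": 0, "rz": 0.7}, {"x": 478, "y": -274, "z": 14, "rx": 1, "ry": 0, "rz": 0.7}, {"x": 478, "y": -274, "z": 14, "rx": 1, "ry": 0, "rz": 0.7}, {"x": 478, "y": -274, "z": 14, "rx": 1, "ry": 0, "rz": 0.7}, {"x": 478, "y": -274, "z": 14, "rx": 1, "ry": 0, "rz": 0.7}, {"x": 478, "y": -274, "z": 14, "rx": 1, "ry": 0, "rz": 0.7}, {"x": 478, "y": -274, "z": 14, "rx": 1, "ry": 0, "rz": 0.7}, {"x": 478, "y": -274, "z": 14, "rx": 1, "ry": 0, "rz": 0.7}, {"x": 478, "y": -274, "z": 14, "rx": 1, "ry": 0, "rz": 0.7}, {"x": 478, "y": -274, "z": 14, "rx": 1, "ry": 0, "rz": 0.7}, {"x": 478, "y": -274, "z": 14, "rx": 1, "ry": 0, "rz": 0.7}, {"x": 478, "y": -274, "z": 14, "rx": 1, "ry": 0, "rz": 0.7}]'

```text
time_s: 13.2
position: [0.3951, 0.3614, 0.4633]
orientation: [2.42, 2.0, 0.003]
force: [0.1, -0.8, -1.4]
grip_width: 0.597
gripper_force: 94.2
```

Run:
```python
from ga import *
st(); axis_to(go-gd*.075,.018,79)
```

```text
13.2 [0.3951 0.3614 0.4633] [2.4202 1.9996 0.0026] F [ 0.1 -0.8 -1.4] g 0.5971029292326078 94.17879581451416
[-0.892  0.321  0.147  1.64  -0.048  1.183 -0.924]
t 13.2 shift [ -0.3   0.4 132.3] rot [0.2 0.  0.1] rows 3.2
```

Emit:
carry_out --series '[{"x": 0, "y": 0, "z": 30, "rx": 0, "ry": 0, "rz": 0}, {"x": 0, "y": 0, "z": 65, "rx": 0, "ry": 0, "rz": 0}, {"x": 0, "y": 0, "z": 95, "rx": 0, "ry": 0, "rz": 0}, {"x": 0, "y": 0, "z": 118, "rx": 0, "ry": 0, "rz": 0}, {"x": 0, "y": 5, "z": 130, "rx": 0, "ry": 0, "rz": 0}, {"x": 0, "y": 15, "z": 132, "rx": 0, "ry": 0, "rz": 0}, {"x": 0, "y": 25, "z": 132, "rx": 0, "ry": 0, "rz": 0}, {"x": 0, "y": 25, "z": 132, "rx": 0, "ry": 0, "rz": 0}, {"x": 0, "y": 25, "z": 132, "rx": 0, "ry": 0, "rz": 0}]'

```text
time_s: 13.95
position: [0.4223, 0.3551, 0.3337]
orientation: [2.427, 1.993, 0.009]
force: [0.1, -0.2, -0.7]
grip_width: 0.597
gripper_force: 94.2
```

```bash
cat > near.py <<'E'
from ga import *
s=st(); p,d,c=snap('wrist','near.png'); W=cloud(d,c)
r=R.from_rotvec(s['orientation']); T=r.inv().apply(W.reshape(-1,3)-s['position']).reshape(W.shape)*1000
hsv=cv2.cvtColor(p,cv2.COLOR_RGB2HSV)
m=(abs(T[...,0])<40)&(abs(T[...,1])<30)&(T[...,2]>200)&(T[...,2]<310)&(hsv[...,1]>140)&(hsv[...,0]<16)
for lo in (200,240,280):
    Q=T[m&(T[...,2]>=lo)&(T[...,2]<lo+30)]
    if len(Q)>20: print('dog',lo,len(Q),'xmax',np.percentile(Q[:,0],98).round(1),'y',np.percentile(Q[:,1],[1,99]).round(1))
m=(W[...,2]>.055)&(W[...,2]<.08)&(hsv[...,1]<90)&(W[...,0]>.4)&(W[...,0]<.6)&(W[...,1]>.15)&(W[...,1]<.45)
n,l=cv2.connectedComponents(m.astype(np.uint8))
for i in range(1,n):
    k=l==i
    if k.sum()>60: Q=W[k]; t=T[k]; rr=cv2.minAreaRect((t[:,:2]).astype(np.float32)); print('cheek',k.sum(),Q.mean(0).round(4),'tool rect',np.round(rr[0],1),np.round(rr[1],1),round(rr[2],1),'x range',np.percentile(t[:,0],[1,99]).round(1))
E
python3 near.py
python3 - <<'E'
from ga import *
axis_to(go+gd*.065,.018,79)
E
```

```text
13.95 [0.4223 0.3551 0.3337] [2.4272 1.9932 0.0093] F [ 0.1 -0.2 -0.7] g 0.5974854948989374 94.19256448745728
[-0.834  0.462  0.133  1.804 -0.076  0.875 -0.862]
dog 200 774 xmax 15.7 y [-12.2  12.8]
dog 240 457 xmax 15.6 y [-12.3  12.7]
dog 280 279 xmax 15.7 y [-12.2  12.5]
cheek 1845 [0.4747 0.3781 0.0675] tool rect [30.9 46.4] [19.8 44.3] 0.3 x range [21.3 40.4]
cheek 1682 [0.4656 0.3281 0.0668] tool rect [-21.2  46.9] [21.  43.6] 0.9 x range [-31.2 -11. ]
cheek 876 [0.5064 0.2583 0.0659] tool rect [-84.2 100.2] [29.9 21.9] 81.0 x range [-92.7 -73.2]
t 14.0 shift [  0.7 113.7   3. ] rot [ 0.2 -0.2 -0.2] rows 2.7
```

Run:
```python
from ga import *
s=manip.read_state()
for q in range(2):
    p,d,c=snap('wrist'); W=cloud(d,c); T=R.from_rotvec(s['orientation']).inv().apply(W.reshape(-1,3)-s['position']).reshape(W.shape)*1000
    m=(T[...,0]>-5)&(T[...,0]<40)&(abs(T[...,1])<16)&(T[...,2]>200)&(T[...,2]<300)
    Q=T[m]; 
    # circle fit in x,y
    A=np.c_[2*Q[:,:2],np.ones(len(Q))]; b=(Q[:,:2]**2).sum(1); o=np.linalg.lstsq(A,b,rcond=None)[0]; print(len(Q),o[:2],np.sqrt(o[2]+o[0]**2+o[1]**2),np.percentile(Q[:,0],[50,90,97,99]))
```

```text
1727 [2.65297239 0.25823661] 12.717227499116623 [14.05939925 15.34110162 15.62851132 15.76941813]
1730 [ 2.79247001 -0.38555333] 12.710524358363958 [14.22462005 15.48633619 15.7250549  15.87989526]
```

Emit:
carry_out --series '[{"x": 2.2, "y": 2, "z": 3, "rx": 0, "ry": 0, "rz": 0}, {"x": 2.2, "y": 6, "z": 3, "rx": 0, "ry": 0, "rz": 0}, {"x": 2.2, "y": 12, "z": 3, "rx": 0, "ry": 0, "rz": 0}, {"x": 2.2, "y": 18, "z": 3, "rx": 0, "ry": 0, "rz": 0}, {"x": 2.2, "y": 24, "z": 3, "rx": 0, "ry": 0, "rz": 0}, {"x": 2.2, "y": 30, "z": 3, "rx": 0, "ry": 0, "rz": 0}, {"x": 2.2, "y": 36, "z": 3, "rx": 0, "ry": 0, "rz": 0}, {"x": 2.2, "y": 36, "z": 3, "rx": 0, "ry": 0, "rz": 0}]'

```text
time_s: 14.77
position: [0.4581, 0.3504, 0.3295]
orientation: [2.426, 1.994, 0.007]
force: [-0.2, -0.3, -0.4]
grip_width: 0.6
gripper_force: 94.2
```

```bash
python3 near.py
python3 - <<'E'
from ga import *
axis_to(go+gd*.065,.018,79,off=.0027)
E
```

```text
14.7667 [0.4581 0.3504 0.3295] [2.4264 1.9939 0.0067] F [-0.2 -0.3 -0.4] g 0.6002527376400411 94.19108748435974
[-0.782  0.501  0.132  1.743 -0.08   0.898 -0.811]
dog 200 731 xmax 15.7 y [-12.2  11.1]
dog 240 427 xmax 15.6 y [-12.3  11.3]
dog 280 37 xmax 12.6 y [-12.6  10. ]
cheek 1926 [0.4754 0.3779 0.0674] tool rect [26.9 11.1] [42.9 24.2] 89.6 x range [18.8 38.9]
cheek 463 [0.4792 0.3283 0.0663] tool rect [-19.5  24.4] [16.  14.3] 88.0 x range [-26.4 -12.9]
cheek 254 [0.4843 0.2132 0.0682] tool rect [-131.2   51.2] [14.3 17.8] 89.7 x range [-139.  -122.7]
t 14.82 shift [ 0.5 77.6 -1.3] rot [ 0.2 -0.1 -0.2] rows 1.9
```

Inside the wide gap, centred, no contact force. Push through.

Emit:
carry_out --series '[{"x": 0, "y": 6, "z": 0, "rx": 0, "ry": 0, "rz": 0}, {"x": 0, "y": 14, "z": 0, "rx": 0, "ry": 0, "rz": 0}, {"x": 0, "y": 22, "z": 0, "rx": 0, "ry": 0, "rz": 0}, {"x": 0, "y": 30, "z": 0, "rx": 0, "ry": 0, "rz": 0}, {"x": 0, "y": 38, "z": 0, "rx": 0, "ry": 0, "rz": 0}, {"x": 0, "y": 46, "z": 0, "rx": 0, "ry": 0, "rz": 0}, {"x": 0, "y": 54, "z": 0, "rx": 0, "ry": 0, "rz": 0}, {"x": 0, "y": 62, "z": 0, "rx": 0, "ry": 0, "rz": 0}, {"x": 0, "y": 70, "z": 0, "rx": 0, "ry": 0, "rz": 0}, {"x": 0, "y": 78, "z": 0, "rx": 0, "ry": 0, "rz": 0}, {"x": 0, "y": 78, "z": 0, "rx": 0, "ry": 0, "rz": 0}, {"x": 0, "y": 78, "z": 0, "rx": 0, "ry": 0, "rz": 0}]'

```text
time_s: 15.82
position: [0.5335, 0.3359, 0.3296]
orientation: [2.426, 1.996, 0.005]
force: [0.3, -0.6, -1.5]
grip_width: 0.6
gripper_force: 94.2
```

Run:
```python
from ga import *
s=st(); o=dict(off=.0027); a=np.array(s['position'])[:2]
axis_to(go+gd*.065,.12,79,**o); axis_to(ng-nd*.075,.12,90,**o); axis_to(ng-nd*.06,.018,90,**o)
```

```text
15.8167 [0.5335 0.3359 0.3296] [2.4261 1.9956 0.0054] F [ 0.3 -0.6 -1.5] g 0.6001739032926182 94.19300436973572
[-0.679  0.577  0.13   1.595 -0.086  0.972 -0.716]
t 15.82 shift [   0.6    0.3 -103.4] rot [ 0.1 -0.1 -0.1] rows 2.5
t 15.82 shift [-123.6  -87.  -103.9] rot [  0.1  -0.1 -11.1] rows 4.4
t 15.82 shift [-121.   -72.5   -1.9] rot [  0.1  -0.1 -11.1] rows 3.4
```

Emit:
carry_out --series '[{"x": 0, "y": 0, "z": -35, "rx": 0, "ry": 0, "rz": 0}, {"x": 0, "y": 0, "z": -70, "rx": 0, "ry": 0, "rz": 0}, {"x": 0, "y": 0, "z": -104, "rx": 0, "ry": 0, "rz": 0}, {"x": -25, "y": -17, "z": -104, "rx": 0, "ry": 0, "rz": -2}, {"x": -50, "y": -35, "z": -104, "rx": 0, "ry": 0, "rz": -5}, {"x": -80, "y": -55, "z": -104, "rx": 0, "ry": 0, "rz": -8}, {"x": -105, "y": -73, "z": -104, "rx": 0, "ry": 0, "rz": -11}, {"x": -122, "y": -86, "z": -104, "rx": 0, "ry": 0, "rz": -11}, {"x": -124, "y": -87, "z": -104, "rx": 0, "ry": 0, "rz": -11}, {"x": -124, "y": -87, "z": -75, "rx": 0, "ry": 0, "rz": -11}, {"x": -124, "y": -87, "z": -40, "rx": 0, "ry": 0, "rz": -11}, {"x": -124, "y": -87, "z": -15, "rx": 0, "ry": 0, "rz": -11}, {"x": -122, "y": -78, "z": -2, "rx": 0, "ry": 0, "rz": -11}, {"x": -121, "y": -72, "z": -2, "rx": 0, "ry": 0, "rz": -11}, {"x": -121, "y": -72, "z": -2, "rx": 0, "ry": 0, "rz": -11}]'

```text
time_s: 17.07
position: [0.4404, 0.2316, 0.3312]
orientation: [2.223, 2.219, 0.006]
force: [1.2, 1.2, -0.5]
grip_width: 0.598
gripper_force: 94.2
```

```bash
python3 near.py
python3 - <<'E'
from ga import *
axis_to(ng-nd*.023,.018,90,off=.0027)
E
```

```text
17.0667 [0.4404 0.2316 0.3312] [2.2228 2.2189 0.0058] F [ 1.2  1.2 -0.5] g 0.5977332902329474 94.165860414505
[-0.605  0.39   0.1    1.94  -0.053  0.81  -0.478]
dog 200 767 xmax 15.6 y [-12.2  12.7]
dog 240 453 xmax 15.6 y [-12.4  12.6]
dog 280 284 xmax 15.7 y [-12.5  12.4]
cheek 186 [0.4822 0.3654 0.0629] tool rect [133.7  37.7] [ 2.6 26.1] 4.5 x range [132.  135.6]
cheek 2193 [0.4654 0.3258 0.0681] tool rect [93.7 24.4] [20.  43.8] 10.8 x range [ 82.8 104.5]
cheek 1901 [0.4977 0.2548 0.0673] tool rect [21.8 57.5] [20.2 44.6] 0.6 x range [12.1 31.7]
cheek 1808 [0.4979 0.2156 0.0669] tool rect [-18.2  57.7] [20.8 44.5] 0.2 x range [-27.9  -8. ]
t 17.12 shift [-0.5 35.9  1. ] rot [ 0.2 -0.2 -0.1] rows 0.9
```

Emit:
carry_out --series '[{"x": -0.7, "y": 8, "z": 0, "rx": 0, "ry": 0, "rz": 0}, {"x": -0.7, "y": 16, "z": 0, "rx": 0, "ry": 0, "rz": 0}, {"x": -0.7, "y": 23, "z": 0, "rx": 0, "ry": 0, "rz": 0}, {"x": -0.7, "y": 28, "z": 0, "rx": 0, "ry": 0, "rz": 0}, {"x": -0.7, "y": 31, "z": 0, "rx": 0, "ry": 0, "rz": 0}, {"x": -0.7, "y": 32, "z": 0, "rx": 0, "ry": 0, "rz": 0}, {"x": -0.7, "y": 33, "z": 0, "rx": 0, "ry": 0, "rz": 0}, {"x": -0.7, "y": 33, "z": 0, "rx": 0, "ry": 0, "rz": 0}]'

```text
time_s: 17.78
position: [0.4721, 0.2305, 0.3313]
orientation: [2.223, 2.22, 0.005]
force: [0.9, 0.5, -0.8]
grip_width: 0.597
gripper_force: 94.2
```

Emit:
carry_out --series '[{"x": 0, "y": 0.7, "z": 0, "rx": 0, "ry": 0, "rz": 0}, {"x": 0, "y": 1.4, "z": 0, "rx": 0, "ry": 0, "rz": 0}, {"x": 0, "y": 1.4, "z": 0, "rx": 0, "ry": 0, "rz": 0}]'

```text
time_s: 18.03
position: [0.4735, 0.2305, 0.3314]
orientation: [2.222, 2.22, 0.006]
force: [-0.6, -0.2, -1.1]
grip_width: 0.601
gripper_force: 94.2
```

Emit:
carry_out --series '[{"x": 0, "y": 0.7, "z": 0, "rx": 0, "ry": 0, "rz": 0}, {"x": 0, "y": 1.4, "z": 0, "rx": 0, "ry": 0, "rz": 0}, {"x": 0, "y": 1.4, "z": 0, "rx": 0, "ry": 0, "rz": 0}]'

```text
time_s: 18.28
position: [0.475, 0.2304, 0.3314]
orientation: [2.223, 2.22, 0.006]
force: [-0.2, -0.0, -2.0]
grip_width: 0.602
gripper_force: 94.2
```

Emit:
carry_out --series '[{"x": 0, "y": 0.7, "z": 0, "rx": 0, "ry": 0, "rz": 0}, {"x": 0, "y": 1.4, "z": 0, "rx": 0, "ry": 0, "rz": 0}, {"x": 0, "y": 1.4, "z": 0, "rx": 0, "ry": 0, "rz": 0}]'

```text
time_s: 18.53
position: [0.4758, 0.2305, 0.3312]
orientation: [-2.222, -2.22, -0.003]
force: [-3.9, -0.2, 2.1]
grip_width: 0.601
gripper_force: 94.4
```

Emit:
carry_out --series '[{"x": 0, "y": 0.5, "z": 0, "rx": 0, "ry": 0, "rz": 0}, {"x": 0, "y": 1, "z": 0, "rx": 0, "ry": 0, "rz": 0}, {"x": 0, "y": 1, "z": 0, "rx": 0, "ry": 0, "rz": 0}]'

```text
time_s: 18.78
position: [0.4762, 0.2306, 0.3312]
orientation: [-2.221, -2.219, -0.002]
force: [-6.5, -0.2, 4.6]
grip_width: 0.599
gripper_force: 94.8
```

Stopped at 6.5 N with the axis 23 mm before the gate's origin, as specified. Back off, lift, and go to the rack front.

```bash
cat >> ga.py <<'E'
rk=np.array([.6690,.0735]); ry_=-6.5; rx=np.array([np.cos(np.radians(ry_)),np.sin(np.radians(ry_))]); rn=np.array([-rx[1],rx[0]])
slot=rk-.005*rx-.052*rn
E
python3 - <<'E'
from ga import *
print(slot); axis_to(slot-.11*rx,.10,173.5,off=.0027); axis_to(slot-.11*rx,.05,173.5,off=.0027)
E
```

```text
[0.65814557 0.02240028]
t 18.78 shift [-195.8   75.4  -82.2] rot [  0.1  -0.1 -83.6] rows 11.7
t 18.78 shift [-195.9   75.5  -32.2] rot [  0.1  -0.1 -83.6] rows 11.7
```

Emit:
carry_out --series '[{"x": 0, "y": -8, "z": 0, "rx": 0, "ry": 0, "rz": 0}, {"x": 0, "y": -25, "z": 0, "rx": 0, "ry": 0, "rz": 0}, {"x": 0, "y": -40, "z": -10, "rx": 0, "ry": 0, "rz": 0}, {"x": 0, "y": -40, "z": -40, "rx": 0, "ry": 0, "rz": 0}, {"x": 0, "y": -40, "z": -75, "rx": 0, "ry": 0, "rz": 0}, {"x": 0, "y": -40, "z": -90, "rx": 0, "ry": 0, "rz": 0}, {"x": 0, "y": -40, "z": -90, "rx": 0, "ry": 0, "rz": 0}]'

```text
time_s: 19.37
position: [0.438, 0.2306, 0.4252]
orientation: [2.221, 2.217, 0.019]
force: [0.1, 0.5, -1.3]
grip_width: 0.6
gripper_force: 94.5
```

Run:
```python
from ga import *
st(); axis_to(slot-.11*rx,.10,173.5,off=.0027)
```

```text
19.3667 [0.438  0.2306 0.4252] [2.221  2.2173 0.0192] F [ 0.1  0.5 -1.3] g 0.6001602726424647 94.46231961250305
[-0.618  0.282  0.112  1.808 -0.036  1.042 -0.494]
t 19.37 shift [-195.9  113.7   12.2] rot [  0.8   0.2 -83.6] rows 11.7
```

Emit:
carry_out --series '[{"x": -16, "y": 9, "z": 0, "rx": 0, "ry": 0, "rz": -7}, {"x": -33, "y": 19, "z": 0, "rx": 0, "ry": 0, "rz": -14}, {"x": -49, "y": 28, "z": 0, "rx": 0, "ry": 0, "rz": -21}, {"x": -65, "y": 38, "z": 0, "rx": 0, "ry": 0, "rz": -28}, {"x": -82, "y": 47, "z": 5, "rx": 0, "ry": 0, "rz": -35}, {"x": -98, "y": 57, "z": 5, "rx": 0, "ry": 0, "rz": -42}, {"x": -114, "y": 66, "z": 5, "rx": 0, "ry": 0, "rz": -49}, {"x": -131, "y": 76, "z": 10, "rx": 0, "ry": 0, "rz": -56}, {"x": -147, "y": 85, "z": 10, "rx": 0, "ry": 0, "rz": -63}, {"x": -163, "y": 95, "z": 10, "rx": 0, "ry": 0, "rz": -70}, {"x": -180, "y": 104, "z": 12, "rx": 0, "ry": 0, "rz": -77}, {"x": -196, "y": 114, "z": 12, "rx": 0, "ry": 0, "rz": -83.6}, {"x": -196, "y": 114, "z": 12, "rx": 0.5, "ry": 0.2, "rz": -83.6}, {"x": -196, "y": 114, "z": 12, "rx": 0.5, "ry": 0.2, "rz": -83.6}]'

```text
time_s: 20.53
position: [0.5512, 0.0329, 0.4079]
orientation: [-0.183, -3.13, 0.002]
force: [-0.9, 0.8, -1.3]
grip_width: 0.6
gripper_force: 94.4
```

```bash
cat > rk.py <<'E'
from ga import *
s=st(); M=R.from_rotvec(s['orientation']).as_matrix(); print(M.round(3).tolist())
p,d,c=snap('wrist','rk%d.png'%int(s['time_s']*10)); W=cloud(d,c); T=R.from_rotvec(s['orientation']).inv().apply(W.reshape(-1,3)-s['position']).reshape(W.shape)*1000
m=(abs(T[...,0])<40)&(abs(T[...,1])<16)&(T[...,2]>195)&(T[...,2]<270); Q=T[m]
A=np.c_[2*Q[:,:2],np.ones(len(Q))]; o=np.linalg.lstsq(A,(Q[:,:2]**2).sum(1),rcond=None)[0]; ax=np.array([o[0],o[1]]); print('axis tool',o[:2],'r',np.sqrt(o[2]+o[0]**2+o[1]**2))
X=T[...,2]
b=(abs(W[...,2]-.175)<.006)&(W[...,0]>.58)&(W[...,0]<.76)&(W[...,1]>-.08)&(W[...,1]<.23)
P=W[b]; print('board',len(P),'z',np.median(P[:,2]))
q=(P[:,:2]-slot)*1000; u=q@rx; v=q@rn   # rack frame about slot centre
print('u',np.percentile(u,[.5,99.5]).round(1),'v',np.percentile(v,[.5,99.5]).round(1),'exp u -45..55, v -58..162')
for lo in range(-45,20,10):
    j=(u>=lo)&(u<lo+10); l=v[j&(v<0)]; r=v[j&(v>0)&(v<60)]
    if len(l)>5 and len(r)>5: print(lo,'slot edges v',np.sort(l)[-3:].round(1),np.sort(r)[:3].round(1),'exp -17 17')
g=(abs(u)<60); 
fr=[(round(x),np.percentile(u[(v>x)&(v<x+8)],1).round(1)) for x in range(-55,60,10) if ((v>x)&(v<x+8)).sum()>10]; print('front u',fr)
w=np.array(s['position'])+M@np.array([ax[0],ax[1],0])/1000; e=(w[:2]-slot)*1000; print('dog axis in slot frame u,v',e@rx,e@rn)
E
python3 rk.py
```

```text
20.5333 [0.5512 0.0329 0.4079] [-1.8290e-01 -3.1299e+00  2.3000e-03] F [-0.9  0.8 -1.3] g 0.600414784760997 94.40321803092957
[-0.017  0.389 -0.127  1.688  0.055  1.075  1.293]
[[-0.993, 0.116, -0.006], [0.116, 0.993, -0.001], [0.006, -0.002, -1.0]]
axis tool [ 2.5272512  -0.26363003] r 12.727585512264174
board 4554 z 0.1753168376176104
u [-44.6  25.4] v [-52.1 160.4] exp u -45..55, v -58..162
-15 slot edges v [-18. -18. -18.] [15.6 15.6 15.7] exp -17 17
-5 slot edges v [-18. -18. -18.] [15.8 15.8 15.9] exp -17 17
5 slot edges v [-18.1 -18.1 -18. ] [15.7 15.7 15.7] exp -17 17
15 slot edges v [-19.2 -19.1 -18.3] [ 0.1  0.1 15.7] exp -17 17
front u [(-55, np.float64(-11.3)), (-45, np.float64(-11.4)), (-35, np.float64(-11.4)), (-25, np.float64(-11.0)), (15, np.float64(-11.6)), (25, np.float64(-11.2)), (35, np.float64(-11.3)), (45, np.float64(-12.5))]
dog axis in slot frame u,v -110.00914341083941 -1.9715028072518586
```

```bash
ls pics
```

```text
near.png
rk205.png
s2.png
s2c.png
scene0.png
side0.png
stand.png
top.png
w1.png
w2.png
w3.png
w4.png
w5.png
w6.png
```

The slot edges are at v = −18 and +15.8 mm (34 mm wide, as given), so the dog is within 1 mm of slot centre. Lower and slide in.

Emit:
carry_out --series '[{"x": 0, "y": 0.9, "z": 20, "rx": 0, "ry": 0, "rz": 0}, {"x": 0, "y": 0.9, "z": 38, "rx": 0, "ry": 0, "rz": 0}, {"x": -5, "y": 0.9, "z": 47, "rx": 0, "ry": 0.2, "rz": 0}, {"x": -15, "y": 0.9, "z": 49, "rx": 0, "ry": 0.3, "rz": 0}, {"x": -27, "y": 0.9, "z": 49, "rx": 0, "ry": 0.3, "rz": 0}, {"x": -38, "y": 0.9, "z": 49, "rx": 0, "ry": 0.3, "rz": 0}, {"x": -48, "y": 0.9, "z": 49, "rx": 0, "ry": 0.3, "rz": 0}, {"x": -58, "y": 0.9, "z": 49, "rx": 0, "ry": 0.3, "rz": 0}, {"x": -66, "y": 0.9, "z": 49, "rx": 0, "ry": 0.3, "rz": 0}, {"x": -70, "y": 0.9, "z": 49, "rx": 0, "ry": 0.3, "rz": 0}, {"x": -70, "y": 0.9, "z": 49, "rx": 0, "ry": 0.3, "rz": 0}]'

```text
time_s: 21.5
position: [0.6212, 0.0273, 0.3598]
orientation: [-0.177, -3.127, 0.001]
force: [-0.0, 0.1, -0.8]
grip_width: 0.595
gripper_force: 94.4
```

```bash
python3 rk.py
python3 - <<'E'
from ga import *
axis_to(slot-.0011*rn,.045,173.5,off=.0026)
E
```

```text
21.5 [0.6212 0.0273 0.3598] [-1.773e-01 -3.127e+00  8.000e-04] F [-0.   0.1 -0.8] g 0.5952970484146711 94.39610481262207
[-0.01   0.536 -0.119  1.571  0.069  1.048  1.31 ]
[[-0.994, 0.113, -0.01], [0.113, 0.994, 0.0], [0.01, -0.001, -1.0]]
axis tool [ 2.32991649 -0.23938269] r 12.908032914827421
board 16789 z 0.17521709583434977
u [-54.   54.1] v [-58.3 152.3] exp u -45..55, v -58..162
-45 slot edges v [-29.2 -29.1 -29. ] [29.1 29.3 29.3] exp -17 17
-35 slot edges v [-39.8 -39.4 -39.1] [39.3 39.5 39.9] exp -17 17
-25 slot edges v [-51.  -50.9 -50.7] [50.8 50.9 51.1] exp -17 17
-15 slot edges v [-56.2 -56.1 -55.7] [55.8 56.1 56.4] exp -17 17
15 slot edges v [-3.7 -3.1 -0.4] [0.2 0.2 0.7] exp -17 17
front u [(-55, np.float64(-44.7)), (-45, np.float64(-44.7)), (-35, np.float64(-44.7)), (-25, np.float64(16.1)), (-15, np.float64(-51.7)), (-5, np.float64(-54.7)), (5, np.float64(-53.4)), (15, np.float64(15.9)), (25, np.float64(-44.5)), (35, np.float64(-44.7)), (45, np.float64(-44.6)), (55, np.float64(-44.4))]
dog axis in slot frame u,v -39.543645047363015 0.4277790656320257
t 21.55 shift [-40.5  -1.7   1.4] rot [-0.1 -0.6  0. ] rows 1.0
```

Emit:
carry_out --series '[{"x": -5, "y": -1.5, "z": 0, "rx": 0, "ry": -0.3, "rz": 0}, {"x": -14, "y": -1.5, "z": 0, "rx": 0, "ry": -0.6, "rz": 0}, {"x": -23, "y": -1.5, "z": 0, "rx": 0, "ry": -0.6, "rz": 0}, {"x": -31, "y": -1.5, "z": 0, "rx": 0, "ry": -0.6, "rz": 0}, {"x": -37, "y": -1.5, "z": 0, "rx": 0, "ry": -0.6, "rz": 0}, {"x": -40, "y": -1.5, "z": 0, "rx": 0, "ry": -0.6, "rz": 0}, {"x": -40, "y": -1.5, "z": 0, "rx": 0, "ry": -0.6, "rz": 0}]'

```text
time_s: 22.13
position: [0.6604, 0.021, 0.3591]
orientation: [0.178, 3.136, -0.002]
force: [-0.1, 0.1, -0.8]
grip_width: 0.603
gripper_force: 94.4
```

Emit:
carry_out --series '[{"x": 0, "y": 0, "z": 2, "rx": 0, "ry": 0, "rz": 0}, {"x": 0, "y": 0, "z": 4, "rx": 0, "ry": 0, "rz": 0}, {"x": 0, "y": 0, "z": 6, "rx": 0, "ry": 0, "rz": 0}, {"x": 0, "y": 0, "z": 8, "rx": 0, "ry": 0, "rz": 0}, {"x": 0, "y": 0, "z": 9, "rx": 0, "ry": 0, "rz": 0}, {"x": 0, "y": 0, "z": 9, "rx": 0, "ry": 0, "rz": 0}]'

```text
time_s: 22.63
position: [0.6597, 0.0212, 0.3501]
orientation: [-0.177, -3.136, 0.002]
force: [0.1, 0.2, -1.4]
grip_width: 0.599
gripper_force: 94.4
```

Emit:
carry_out --series '[{"x": 0, "y": 0, "z": 0.7, "rx": 0, "ry": 0, "rz": 0}, {"x": 0, "y": 0, "z": 1.4, "rx": 0, "ry": 0, "rz": 0}, {"x": 0, "y": 0, "z": 1.4, "rx": 0, "ry": 0, "rz": 0}]'

```text
time_s: 22.88
position: [0.6598, 0.0211, 0.3489]
orientation: [0.177, 3.136, -0.002]
force: [0.5, 0.2, -1.0]
grip_width: 0.6
gripper_force: 94.4
```

Emit:
carry_out --series '[{"x": 0, "y": 0, "z": 0.7, "rx": 0, "ry": 0, "rz": 0}, {"x": 0, "y": 0, "z": 0.7, "rx": 0, "ry": 0, "rz": 0}]'

```text
time_s: 23.05
position: [0.6598, 0.0211, 0.3482]
orientation: [0.177, 3.136, -0.002]
force: [-0.4, -0.3, -1.3]
grip_width: 0.596
gripper_force: 94.4
```

Emit:
carry_out --series '[{"x": 0, "y": 0, "z": 0.7, "rx": 0, "ry": 0, "rz": 0}, {"x": 0, "y": 0, "z": 1.4, "rx": 0, "ry": 0, "rz": 0}, {"x": 0, "y": 0, "z": 1.4, "rx": 0, "ry": 0, "rz": 0}]'

```text
time_s: 23.3
position: [0.6598, 0.0211, 0.3478]
orientation: [0.177, 3.136, -0.002]
force: [-2.6, -0.7, 5.1]
grip_width: 0.596
gripper_force: 95.3
```

Contact with the board at 5 N. Release gently and withdraw straight up.

Emit:
carry_out --series '[{"x": 0, "y": 0, "z": 0, "rx": 0, "ry": 0, "rz": 0}, {"x": 0, "y": 0, "z": 0, "rx": 0, "ry": 0, "rz": 0}, {"x": 0, "y": 0, "z": 0, "rx": 0, "ry": 0, "rz": 0}, {"x": 0, "y": 0, "z": 0, "rx": 0, "ry": 0, "rz": 0}, {"x": 0, "y": 0, "z": 0, "rx": 0, "ry": 0, "rz": 0}, {"x": 0, "y": 0, "z": 0, "rx": 0, "ry": 0, "rz": 0}]' --grip -0.8

```text
time_s: 23.8
position: [0.6599, 0.0212, 0.3468]
orientation: [0.178, 3.136, -0.002]
force: [-0.2, -0.2, 0.3]
grip_width: 0.901
gripper_force: 0.0
```

Emit:
carry_out --series '[{"x": 0, "y": 0, "z": -8, "rx": 0, "ry": 0, "rz": 0}, {"x": 0, "y": 0, "z": -20, "rx": 0, "ry": 0, "rz": 0}, {"x": 0, "y": 0, "z": -40, "rx": 0, "ry": 0, "rz": 0}, {"x": 0, "y": 0, "z": -70, "rx": 0, "ry": 0, "rz": 0}, {"x": 0, "y": 0, "z": -100, "rx": 0, "ry": 0, "rz": 0}, {"x": 40, "y": 0, "z": -120, "rx": 0, "ry": 0, "rz": 0}, {"x": 80, "y": 0, "z": -120, "rx": 0, "ry": 0, "rz": 0}, {"x": 120, "y": 0, "z": -120, "rx": 0, "ry": 0, "rz": 0}, {"x": 120, "y": 0, "z": -120, "rx": 0, "ry": 0, "rz": 0}]'

```text
time_s: 24.55
position: [0.533, 0.0358, 0.467]
orientation: [-0.174, -3.13, 0.003]
force: [-0.2, 0.5, -0.2]
grip_width: 0.905
gripper_force: 0.0
```

Run:
```python
from ga import *
st(); p,d,c=snap('scene'); cv2.imwrite('pics/end.png',cv2.resize(p[150:330,60:440,::-1],(798,378),interpolation=cv2.INTER_CUBIC))
W=cloud(d,c)
m=(W[...,2]>.208)&(W[...,2]<.223)&(W[...,0]>.6)&(W[...,0]<.74)&(W[...,1]<.2)&(W[...,1]>-.08)
n,l=cv2.connectedComponents(m.astype(np.uint8))
for i in range(1,n):
    if (l==i).sum()>30: Q=W[l==i]; print(Q.mean(0).round(4),cv2.minAreaRect((Q[:,:2]*1000).astype(np.float32)))
```

```text
24.55 [0.533  0.0358 0.467 ] [-0.1738 -3.1302  0.0033] F [-0.2  0.5 -0.2] g 0.9053516234300213 0.0
[-0.019  0.317 -0.132  1.63   0.045  1.204  1.299]
[0.6598 0.0203 0.2133] ((657.3132934570312, 20.886016845703125), (51.55889892578125, 28.60238265991211), 82.4431381225586)
[0.673  0.1236 0.2133] ((671.3262329101562, 123.81105041503906), (51.43619155883789, 28.855669021606445), 82.1043930053711)
```

View pics/end.png

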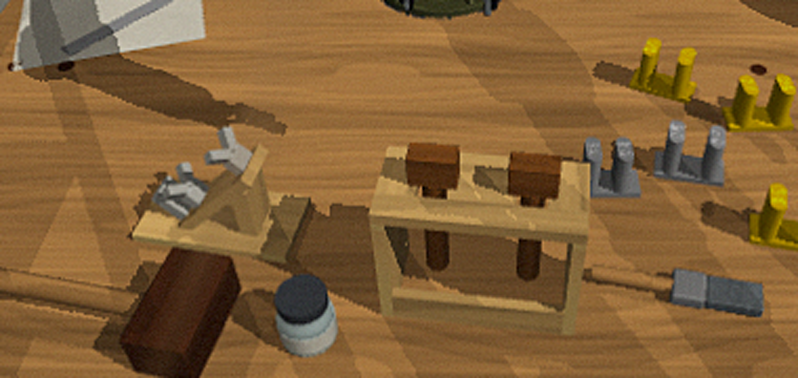

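Both dogs hang upright in the rack, ours at (435,165) and dog2 at (535,175), with head tops at the same 0.213 m. Everything else is where it was, and the arm is clear.

```bash
python3 -c "
from cell import manip
print(manip.hand_in())"
```

```text
the job is handed in; nothing more can be done
None
```

I handed the job in at about 25 s: the dog was laid in the stand and regripped by its head, pushed right through the wide gate, stopped at the narrow gate at 6.5 N, and now hangs upright in the rack's free slot with the other things untouched.

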